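# Sort the clutter into the lounge caddy

### The job

Tidy the four loose things into the round caddy: the black remote into the long bay lined black, the blue remote into the long bay lined blue, the green battery into the square bay lined green, and the chrome spinner into the square bay lined with cork. Each should end up lying flat on its liner inside the bay's lip, same side up as it is now; set things down, do not drop or throw them. Leave the battery tester and the trinket box where they are.

Things in the scene. Friction and masses are not known exactly. Their poses are not given: they have to be found in the camera images.
- remote_black: Black remote control with grey keys, a box 140 x 38 x 20 mm lying keys up on the cabinet top, loose, about 100 g. Origin: centre of the underside; x along its length, z up out of the keys.
- remote_blue: Blue remote control with white keys, a box 120 x 38 x 20 mm lying keys up on the cabinet top, loose, about 100 g. Origin: centre of the underside; x along its length, z up out of the keys.
- battery: Green nine-volt block battery with a black end, lying flat on the cabinet top, loose, about 45 g: 45 mm long plus two 3 mm steel studs at its +x end, 26 mm wide (y), 17 mm high (z). Origin: centre of the underside of the 45 mm block.
- spinner: Chrome (bright silver) three-lobed fidget spinner lying flat, loose, rigid, about 60 g, 64 mm across. Round lobes 22 mm in diameter, 10 mm high, centred 21 mm from the middle at 0, 120 and 240 degrees from its x axis; hub 22 mm in diameter, 12 mm high. Grip it across a lobe, square to the lobe's direction. Origin: middle of the hub's underside, z up.
- bay_black: Long bay with a black liner on the round white caddy (304 mm in diameter). Inside 166 mm along x, 54 mm along y; walls 3 mm thick. Liner 3 mm, top of the white lip 8 mm above the origin. Fixed on the caddy, which does not turn now. Origin: centre of the underside, 22 mm above the cabinet top; z up.
- bay_blue: Long bay with a blue liner on the caddy, at the other side of the deck from the black one. Inside 166 mm along x, 54 mm along y; walls 3 mm thick. Liner 3 mm, top of the white lip 8 mm above the origin. Fixed on the caddy, which does not turn now. Origin: centre of the underside, 22 mm above the cabinet top; z up.
- bay_green: Square bay with a green liner, between the two long bays. Inside 60 x 60 mm, with a broad white border 15 mm wide, 90 x 90 mm outside. Liner 3 mm, top of the white lip 8 mm above the origin. Fixed on the caddy, which does not turn now. Origin: centre of the underside, 22 mm above the cabinet top; z up.
- bay_cork: Square bay with a cork liner, between the two long bays and beside the green one. Inside 84 x 84 mm, walls 3 mm thick. Liner 3 mm, top of the white lip 8 mm above the origin. Fixed on the caddy, which does not turn now. Origin: centre of the underside, 22 mm above the cabinet top; z up.
- tester: Bystander: grey plastic battery tester with a dark window and a red press button, 110 x 60 x 24 mm (button housing on top, under 50 mm in all), loose. Origin: centre of the underside, x along its length.
- trinket: Bystander: white ceramic trinket box with a closed blue hinged lid and a brass knob, 90 x 70 mm, 35 mm high without the lid, under 90 mm with lid and knob, loose. Origin: centre of the underside.

How it is judged:
By the outcome, as a careful person would: the job done as asked, in the order asked, and still so for the second after the job is handed in, with the robot touching nothing.
It also fails if it takes over 106 s, if anything falls off the work surface, if the arm or the gripper's body presses on something with over 40 N, if the wrist force passes 120 N, or if a joint passes its speed limit or range.

### The arm

A 6-joint arm with a two-finger parallel gripper is mounted at the origin on the work surface. World frame = base frame: x ahead of the robot, y to its left, z up, the work surface at z = 0. Lengths are in m, angles in rad, forces in N, time in s.
With the tool pointing down it reaches from about 0.35 to 0.975 m from the base axis. Payload 4.9 kg.
Tool frame: the origin (TCP) lies on the front face of the gripper's body, between the roots of the fingers; the fingertips stand 73 mm ahead of it and the grasp point (between the pads) lies 54 mm ahead of it; z points along the fingers, y is the line along which they close (so a half turn about z gives the same grasp; the last joint's range is limited). The gripper opens to 85 mm and grips with 20 to 120 N. Pads are 22 mm wide; open, the fingers measure 114 mm over their backs; the gripper's body (76 mm by 85 mm) begins 54 mm behind the grasp point. The pads swing forward as they close: fully open they stand 13 mm farther back than shut.
Start: joints at [-1.424, 0.053, 1.613, -0, 1.476, -0.119], TCP at [0.164, -0.603, 0.304] pointing down, gripper open.
Joint ranges: [-3.01, 3.01], [-1.01, 2.22], [0.06, 2.58], [-1.02, 4.17], [0.09, 2.62], [-3.14, 3.14]. Speed limits (rad/s): [2.57, 2.57, 3.14, 3.14, 3.14, 3.14].

### API

Orientations are given as a rotation vector (axis times angle).
In Python, from station import status, imaging, order gives the robot as it stands.
- The arm moves only by the tool arm_command, never from a script. Its argument "increments" is a list of rows, each an object with "slide": the shift along the tool's x, y, z in m, a list of three; "spin": the turn about the tool's z in degrees; "gripper": the opening, from -1 (shut) to 1 (fully open). In form: [{"slide": [x, y, z], "spin": spin, "gripper": gripper}, ...]. A call has 1 to 8 rows; each row is the pose to reach, as a shift and turn from the pose commanded when the call began, along the tool's axes at that moment; what a row does not reach only later rows make up. A row lasts 1/12 s, in which the tool goes at most 41.7 mm and 7.16 degrees, less where a joint would pass 70% of its speed; a pose out of reach is approached as far as the arm can. A call with a gripper value outside its range is refused whole. The fingers move at their own pace and stop on an object; "newtons" is the grip in N (left out, the last holds). Time passes only in rows, so rows that repeat a pose let the fingers close. It gives the time, the measured TCP pose, the force, the opening and the grip force at its end, in the units of the state.
- status.get_obs(): the state, without advancing time (a new reading comes with each control period).
- imaging.get_image(name): name is "scene" or "side" or "wrist"; returns a dict with "frame" (400x640x3 uint8, red, green, blue), "vfov" (degrees; the focal length in pixels is half the picture's height over the tangent of half this angle, whatever the lens; pixels are square), "cx", "cy" (the principal point, pixels), "view" (4x4, takes a point from world to camera coordinates); the wrist camera has in their place "mount" (4x4, takes a point from camera to tool coordinates, whose origin is the TCP and whose axes are the flange's). Camera axes: x right, y up, looking along -z (the intrinsics and any distortion apply to the point x, -y, -z); pixel columns grow to the right and rows downward; lengths in m; the calibration is good to about 2 mm. The wrist camera is an equidistant fisheye: a pixel r from the principal point sees the ray r / f radians off the axis. A picture is of the moment at which its call begins: read the wrist's pose just before it. There is no depth.
- order.finish_job(): hands the job in; it is judged then, once.
The state is a dict: "t": time; "q": joint angles; "dq": joint speeds; "effort": joint torques, N m; "tool_pos": TCP position; "tool_rot": TCP orientation; "contact_force": force on the tool from outside, world axes, zero at the start; "wrist_torque": the same for the moment, N m; "opening": finger opening in m; "grip_force": force on a finger pad.
Only numpy, scipy, OpenCV 4.12 (cv2) and the standard library are available. Lean on these libraries where they do the work, as an engineer would, in place of code of your own. Each camera call takes 0.05 s, during which the arm holds its last target. There are 200 camera calls.

## Working session

There is one attempt and no reset: what is moved stays moved. The work goes in short steps, Python scripts to look and compute and a tool call to move; the robot and the scene stay as the last step left them, time stands still between calls to the robot, and variables do not carry over. Pictures are saved under pics/ and viewed, at most 14 in all, crops included, and the job is handed in when it is done.

Besides the shell and the picture viewer there is one more tool, called after "Request:" as name(argument=value, ...), one argument or row to a line, values as JSON. arm_command: Moves the arm, as the interface text tells. Its arguments: {"type":"object","properties":{"increments":{"type":"array","items":{"type":"object","properties":{"slide":{"type":"array","items":{"type":"number"}},"spin":{"type":"number"},"gripper":{"type":"number"}}}},"newtons":{"type":"number"}},"required":["increments"]}

```bash
ls; mkdir -p pics; python3 - <<'E'
from station import status, imaging
import cv2,numpy as np
o=status.get_obs();print({k:np.round(v,4) for k,v in o.items()})
for n in("scene","side","wrist"):
    d=imaging.get_image(n);cv2.imwrite(f"pics/{n}0.png",d["frame"][...,::-1])
    np.savez(f"{n}0.npz",**d)
    print(n,{k:(np.round(v,3).tolist()) for k,v in d.items() if k!="frame"})
E
```

```text
pics
{'t': np.float64(0.0), 'q': array([-1.424 ,  0.0534,  1.6143,  0.    ,  1.476 , -0.119 ]), 'dq': array([ 0.0012,  0.0005, -0.0003, -0.0012, -0.0001,  0.0008]), 'effort': array([-4.00000e-04, -3.93685e+01, -3.70178e+01, -3.00000e-04,
        6.90000e-03,  0.00000e+00]), 'tool_pos': array([ 0.1641, -0.6026,  0.3027]), 'tool_rot': array([-3.1118, -0.416 ,  0.    ]), 'contact_force': array([ 0.3075, -0.0281,  0.0503]), 'wrist_torque': array([-0.0403, -0.0166, -0.0261]), 'grip_force': np.float64(0.0), 'opening': np.float64(0.0855)}
scene {'vfov': 44.25, 'cx': 320.754, 'cy': 199.746, 'view': [[-0.631, 0.775, 0.002, 0.444], [-0.634, -0.518, 0.575, 0.304], [0.447, 0.361, 0.818, -1.405], [0.0, 0.0, 0.0, 1.0]]}
side {'vfov': 42.824, 'cx': 319.281, 'cy': 203.645, 'view': [[-0.974, -0.228, 0.004, 0.56], [0.14, -0.584, 0.8, -0.178], [-0.18, 0.779, 0.6, -1.025], [0.0, 0.0, 0.0, 1.0]]}
wrist {'vfov': 65.706, 'cx': 319.906, 'cy': 207.962, 'mount': [[0.0, 0.961, 0.277, 0.07], [1.0, -0.0, -0.0, -0.001], [-0.0, 0.277, -0.961, -0.071], [0.0, 0.0, 0.0, 1.0]]}
```

View pics/scene0.png

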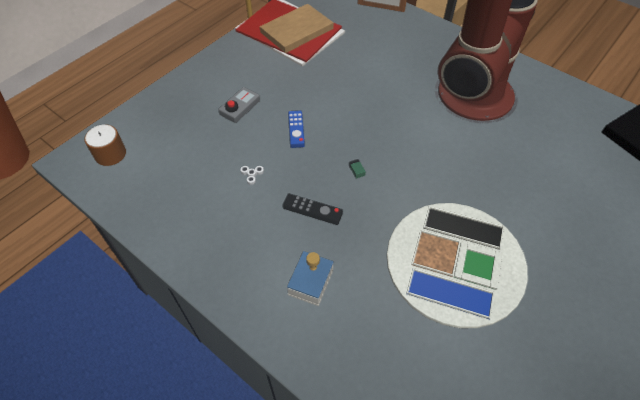

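View pics/side0.png

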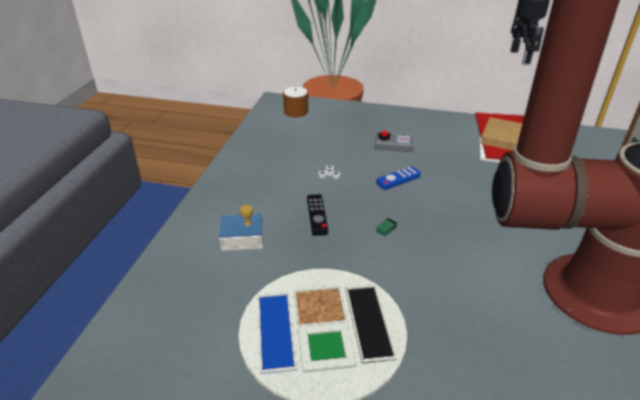

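View pics/wrist0.png

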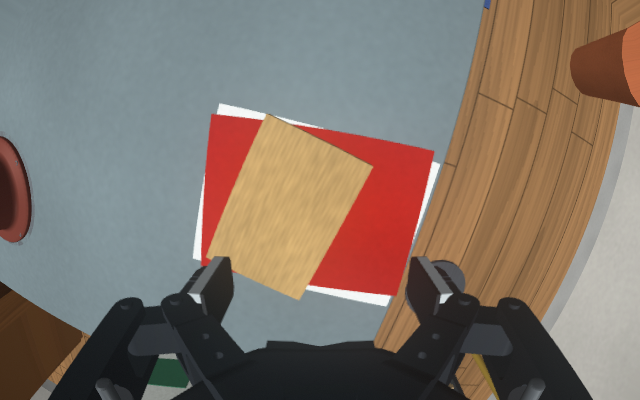

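The scene view shows the black remote at (313,209), the blue remote (296,129), the battery (357,168), the spinner (252,173) and the caddy around (457,264). The side view shows the same layout. The wrist camera currently sees only a book on a red folder. Next I'll get rough poses from the scene and side views.

```bash
cat > h.py <<'E'
import numpy as np, cv2
from scipy.spatial.transform import Rotation as R
from scipy.optimize import minimize
def cam(d,obs=None):
    """-> (world->cam R,t, f,cx,cy,fish)"""
    d={k:d[k] for k in d}
    if 'view' in d: V=np.array(d['view'])
    else:
        T=np.eye(4);T[:3,:3]=R.from_rotvec(obs['tool_rot']).as_matrix();T[:3,3]=obs['tool_pos']
        V=np.linalg.inv(T@np.array(d['mount']))
    f=200/np.tan(np.radians(float(d['vfov']))/2)
    return dict(V=V,f=f,c=np.array([float(d['cx']),float(d['cy'])]),fish='mount' in d)
def proj(C,P):
    P=np.atleast_2d(P);p=P@C['V'][:3,:3].T+C['V'][:3,3]
    x,y,z=p[:,0],-p[:,1],-p[:,2]
    r=np.hypot(x,y)+1e-12
    s=C['f']*np.arctan2(r,z)/r if C['fish'] else C['f']/z
    return np.c_[x*s,y*s]+C['c']
def unproj(C,uv,h):
    q=(np.atleast_2d(uv)-C['c'])/C['f']
    if C['fish']:
        r=np.hypot(*q.T)+1e-12; d=np.c_[q*(np.sin(r)/r)[:,None],np.cos(r)]
    else: d=np.c_[q,np.ones(len(q))]
    d=d*[1,-1,-1]@C['V'][:3,:3]
    o=-C['V'][:3,:3].T@C['V'][:3,3]
    return o+d*((h-o[2])/d[:,2])[:,None]
def box(L,W,z0,z1,n=8):
    e=np.linspace(-1,1,n);q=np.r_[np.c_[e,-1+0*e],np.c_[e,1+0*e],np.c_[-1+0*e,e],np.c_[1+0*e,e]]*[L/2,W/2]
    return np.r_[np.c_[q,np.full(len(q),z0)],np.c_[q,np.full(len(q),z1)]]
def place(M,p): c,s=np.cos(p[2]),np.sin(p[2]); return M@np.array([[c,s,0],[-s,c,0],[0,0,1]])+[p[0],p[1],0]
def fit(C,mask,M,p0,parts=None):
    """pose (x,y,yaw) whose projected silhouette best overlaps mask (1/8 px)"""
    ys,xs=np.nonzero(mask);x0,x1,y0,y1=xs.min()-15,xs.max()+16,ys.min()-15,ys.max()+16
    x0,y0=max(x0,0),max(y0,0); k=6
    m=cv2.resize(mask[y0:y1,x0:x1].astype(np.float32),None,fx=k,fy=k,interpolation=cv2.INTER_LINEAR)>.5
    def cost(p):
        a=np.zeros(m.shape,np.uint8)
        for Q in (parts or [M]):
            uv=((proj(C,place(Q,p))-[x0,y0]+.5)*k-.5)
            cv2.fillConvexPoly(a,cv2.convexHull(np.round(uv*16).astype(np.int32)),1,shift=4)
        return 1-(a.astype(bool)&m).sum()/(a.astype(bool)|m).sum()
    best=None
    for dy in (-.3,0,.3):
        s=np.array(p0)+[0,0,dy]
        r=minimize(cost,s,method='Nelder-Mead',options=dict(initial_simplex=s+np.array([[0,0,0],[.006,0,0],[0,.006,0],[0,0,.15]]),xatol=1e-4,fatol=1e-4))
        if best is None or r.fun<best.fun: best=r
    return best.x,best.fun
def blob(mask,near):
    n,l,s,c=cv2.connectedComponentsWithStats(mask.astype(np.uint8),connectivity=8)
    i=[j for j in range(1,n) if s[j,4]>25]
    i=min(i,key=lambda j:np.hypot(*(c[j]-near)))
    return l==i
E
python3 - <<'E'
from h import *
S=np.load('scene0.npz');C=cam(S);D=np.load('side0.npz');CD=cam(D)
f=S['frame'];hsv=cv2.cvtColor(f,cv2.COLOR_RGB2HSV);g=cv2.cvtColor(D['frame'],cv2.COLOR_RGB2HSV)
for n,(u,v),(us,vs),h in [('black',(313,209),(317,214),.01),('blue',(296,129),(398,178),.01),('batt',(357,168),(387,227),.008),('spin',(252,173),(330,173),.005),('tester',(239,104),(394,141),.012),('trink',(311,277),(241,231),.02),
  ('bblack',(463,228),(370,324),.025),('bblue',(450,293),(277,333),.025),('bgreen',(479,264),(327,346),.025),('bcork',(437,253),(320,306),.025)]:
    print(n,unproj(C,(u,v),h)[0].round(3),unproj(CD,(us,vs),h)[0].round(3),f[v,u],hsv[v,u],g[vs,us])
print(f[190,300],hsv[190,300])
# caddy fits by liner
for n,M,p0,near,mk in [('bblue',box(.166,.054,.025,.025),unproj(C,(450,293),.025)[0],(450,293),(hsv[...,0]>105)&(hsv[...,1]>150)&(hsv[...,2]>90)),
  ('bblack',box(.166,.054,.025,.025),unproj(C,(463,228),.025)[0],(463,228),hsv[...,2]<75),
  ('bgreen',box(.06,.06,.025,.025),unproj(C,(479,264),.025)[0],(479,264),(abs(hsv[...,0]-63.)<15)&(hsv[...,1]>100)),
  ('black',box(.14,.038,0,.02),unproj(C,(313,209),.01)[0],(313,209),hsv[...,2]<75),
  ('blue',box(.12,.038,0,.02),unproj(C,(296,129),.01)[0],(296,129),(hsv[...,0]>105)&(hsv[...,1]>110))]:
  for a in (0,np.pi/2): 
    m=blob(cv2.morphologyEx(mk.astype(np.uint8),cv2.MORPH_CLOSE,np.ones((5,5))),near)
    r=fit(C,m,M,[p0[0],p0[1],a+.3]);print(n,r[0].round(4),round(r[1],3),m.sum())
E
```

```text
black [ 0.606 -0.102  0.01 ] [ 0.605 -0.103  0.01 ] [44 47 49] [102  26  49] [113  21  48]
blue [ 0.437 -0.302  0.01 ] [ 0.435 -0.301  0.01 ] [ 79 110 176] [110 141 176] [109 215 172]
batt [ 0.439 -0.097  0.008] [ 0.438 -0.096  0.008] [ 66 105  86] [ 75  95 105] [ 75 129 105]
spin [ 0.617 -0.292  0.005] [ 0.614 -0.29   0.005] [126 128 130] [105   8 130] [109  11 188]
tester [ 0.467 -0.484  0.012] [ 0.467 -0.488  0.012] [118 122 124] [100  12 124] [109  17 117]
trink [0.749 0.01  0.02 ] [0.753 0.009 0.02 ] [ 81 112 143] [105 111 143] [105 133 150]
bblack [0.439 0.201 0.025] [0.432 0.208 0.025] [53 54 53] [60  5 54] [120   9  29]
bblue [0.596 0.26  0.025] [0.59  0.266 0.025] [ 61  91 164] [111 160 164] [109 217 168]
bgreen [0.497 0.274 0.025] [0.497 0.273 0.025] [ 68 135  83] [ 67 127 135] [ 69 184 129]
bcork [0.531 0.189 0.025] [0.53  0.187 0.025] [148 116  90] [ 13 100 148] [ 14 128 163]
[107 115 119] [100  26 119]
bblue [ 0.5935  0.2591 -1.2166] 0.119 1695
bblue [0.5937 0.2589 1.9222] 0.119 1695
bblack [0.4333 0.2002 1.9295] 0.115 1314
bblack [0.4336 0.2    1.929 ] 0.115 1314
bgreen [0.4975 0.2724 0.3616] 0.126 607
bgreen [0.4975 0.2724 1.9324] 0.126 607
black [ 0.6053 -0.105  -1.2386] 0.203 865
black [ 0.6065 -0.1047  1.8903] 0.203 865
blue [ 0.4339 -0.305   0.7678] 0.21 442
blue [ 0.4341 -0.3051  0.7729] 0.21 442
```

Both fixed cameras agree to within a few millimetres. Next I'll add a move planner and head for the black remote.

```bash
cat >> h.py <<'E'
def plan(x,y,z,yaw,q6turns=True):
    """tool slide and spin from the present pose to TCP (x,y,z), tool x along world yaw (mod pi)"""
    from station import status
    o=status.get_obs();Rm=R.from_rotvec(o['tool_rot']).as_matrix()
    d=Rm.T@(np.array([x,y,z])-o['tool_pos'])
    a=np.arctan2(Rm[1,0],Rm[0,0])
    q1n=np.arctan2(y,x);out=[]
    for k in (-2,-1,0,1,2):
        s=-(yaw+k*np.pi-a) # spin positive = clockwise seen from above
        q6=o['q'][5]+s*plan.sg+(q1n-o['q'][0])*plan.sq
        if abs(s)<np.pi*1.1: out.append((abs(s),round(np.degrees(s),1),round(q6,2)))
    print('t',round(float(o['t']),2),'pos',o['tool_pos'].round(4),'yaw',a.round(3),'q1 q6',o['q'][[0,5]].round(2),'F',o['contact_force'].round(1),'open',round(float(o['opening']),4),'grip',round(float(o['grip_force']),1))
    print('slide',d.round(4),'rows',round(np.linalg.norm(d)/.0417,1),'spin(deg),q6:',[v[1:] for v in sorted(out)])
plan.sg=1;plan.sq=1
E
python3 - <<'E'
from h import *
plan(.606,-.104,.25,1.90)
E
```

```text
t 0.15 pos [ 0.1641 -0.6027  0.303 ] yaw 0.266 q1 q6 [-1.42 -0.12] F [-0.4  0.1 -0.2] open 0.085 grip 0.0
slide [ 0.5573 -0.365   0.0536] rows 16.0 spin(deg),q6: [(np.float64(86.4), np.float64(2.64)), (np.float64(-93.6), np.float64(-0.5))]
```

Request:
arm_command(
  increments=[
    {"slide": [0.557, -0.365, 0.054], "spin": -93.6, "gripper": 1},
    {"slide": [0.557, -0.365, 0.054], "spin": -93.6, "gripper": 1},
    {"slide": [0.557, -0.365, 0.054], "spin": -93.6, "gripper": 1},
    {"slide": [0.557, -0.365, 0.054], "spin": -93.6, "gripper": 1},
    {"slide": [0.557, -0.365, 0.054], "spin": -93.6, "gripper": 1},
    {"slide": [0.557, -0.365, 0.054], "spin": -93.6, "gripper": 1},
    {"slide": [0.557, -0.365, 0.054], "spin": -93.6, "gripper": 1},
    {"slide": [0.557, -0.365, 0.054], "spin": -93.6, "gripper": 1},
  ],
)

```text
t: 0.82
tool_pos: [0.3853, -0.3525, 0.2766]
tool_rot: [-2.528, -1.866, -0.0]
contact_force: [0.8, -1.2, -0.2]
opening: 0.0851
grip_force: 0.0
```

```bash
python3 - <<'E'
from h import *
plan(.606,-.104,.25,1.90)
E
```

```text
t 0.82 pos [ 0.3853 -0.3525  0.2766] yaw 1.272 q1 q6 [-0.88 -0.58] F [ 0.8 -1.2 -0.2] open 0.0851 grip 0.0
slide [0.3025 0.1377 0.0266] rows 8.0 spin(deg),q6: [(np.float64(-36.0), np.float64(-0.5)), (np.float64(144.0), np.float64(2.64))]
```

Request:
arm_command(
  increments=[
    {"slide": [0.302, 0.138, 0.027], "spin": -36, "gripper": 1},
    {"slide": [0.302, 0.138, 0.027], "spin": -36, "gripper": 1},
    {"slide": [0.302, 0.138, 0.027], "spin": -36, "gripper": 1},
    {"slide": [0.302, 0.138, 0.027], "spin": -36, "gripper": 1},
    {"slide": [0.302, 0.138, 0.027], "spin": -36, "gripper": 1},
    {"slide": [0.302, 0.138, 0.027], "spin": -36, "gripper": 1},
    {"slide": [0.302, 0.138, 0.027], "spin": -36, "gripper": 1},
    {"slide": [0.302, 0.138, 0.027], "spin": -36, "gripper": 1},
  ],
)

```text
t: 1.48
tool_pos: [0.6077, -0.1057, 0.2494]
tool_rot: [-1.834, -2.55, 0.0]
contact_force: [0.4, -0.3, 0.2]
opening: 0.0855
grip_force: 0.0
```

Request:
arm_command(
  increments=[
    {"slide": [0, 0, 0], "spin": 0, "gripper": 0.35},
    {"slide": [0, 0, 0], "spin": 0, "gripper": 0.35},
    {"slide": [0, 0, 0], "spin": 0, "gripper": 0.35},
  ],
)

```text
t: 1.73
tool_pos: [0.6065, -0.1076, 0.2494]
tool_rot: [-1.834, -2.55, 0.001]
contact_force: [-0.2, -0.7, 0.1]
opening: 0.058
grip_force: 0.0
```

```bash
cat >> h.py <<'E'
def snap(name):
    from station import status,imaging
    o=status.get_obs();d=imaging.get_image('wrist')
    cv2.imwrite(f'pics/{name}.png',d['frame'][...,::-1])
    np.savez(name+'.npz',frame=d['frame'],**{k:v for k,v in cam(d,o).items()})
    return d['frame'],cam(d,o)
E
python3 - <<'E'
from h import *
f,C=snap('w1');plan(.606,-.104,.25,1.90)
E
```

```text
t 1.78 pos [ 0.6063 -0.1083  0.2497] yaw 1.894 q1 q6 [-0.3  -0.62] F [-0.7  0.5  0.1] open 0.0576 grip 0.0
slide [ 0.0041  0.0011 -0.0003] rows 0.1 spin(deg),q6: [(np.float64(-0.4), np.float64(-0.5)), (np.float64(179.6), np.float64(2.64)), (np.float64(-180.4), np.float64(-3.64))]
```

View pics/w1.png

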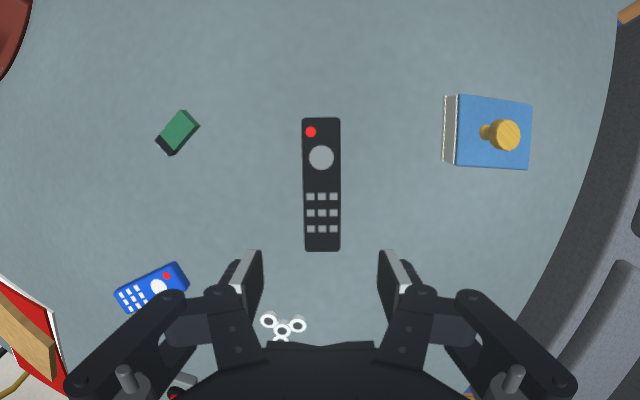

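The wrist view shows the black remote upright at (321,184), the battery at (178,133) with its black end lower-left, and the trinket box at (490,132). The spinner is near (283,327) and the blue remote is partly occluded at (150,287). I'll fit the black remote's pose from this view.

```bash
python3 - <<'E'
from h import *
d=np.load('w1.npz');f=d['frame'];C={k:d[k] for k in('V','f','c','fish')}
hsv=cv2.cvtColor(f,cv2.COLOR_RGB2HSV)
m=np.zeros(f.shape[:2],np.uint8);m[108:262,290:352]=(hsv[108:262,290:352,2]<80)|(hsv[108:262,290:352,1]>120)
m=cv2.morphologyEx(m,cv2.MORPH_CLOSE,np.ones((15,15)));m=blob(m,(321,184))
p,e=fit(C,m,box(.14,.038,0,.02),[.606,-.104,1.90]);print('black',p,e,m.sum())
m=np.zeros(f.shape[:2],np.uint8);r=hsv[100:165,145:210];m[100:165,145:210]=(r[...,2]<80)|(r[...,1]>70)
print(f[130,180],f[147,167],f[110,150])
m=blob(m,(178,133));p2,e=fit(C,m,box(.045,.026,0,.017),[.439,-.097,.8]);print('batt',p2,e,m.sum(),unproj(C,(185,125),.017),unproj(C,(165,150),.017))
plan(p[0],p[1],.08,p[2])
E
```

```text
black [ 0.60631362 -0.10277352  1.90224539] 0.13152547796176306 4524
[ 72 135 106] [45 50 52] [130 147 152]
batt [ 0.43948414 -0.09487969  1.04659291] 0.07664165103189491 1094 [[ 0.4512265 -0.0831356  0.017    ]] [[ 0.43458752 -0.11487244  0.017     ]]
t 1.78 pos [ 0.6063 -0.1083  0.2497] yaw 1.894 q1 q6 [-0.3  -0.62] F [-0.7  0.5  0.1] open 0.0576 grip 0.0
slide [0.0052 0.0019 0.1697] rows 4.1 spin(deg),q6: [(np.float64(-0.5), np.float64(-0.5)), (np.float64(179.5), np.float64(2.64)), (np.float64(-180.5), np.float64(-3.64))]
```

```bash
python3 - <<'E'
from h import *
d=np.load('w1.npz');C={k:d[k] for k in('V','f','c','fish')}
q=unproj(C,[(302,118),(340,118),(304,251),(340,251)],.02);print(q.round(4),q.mean(0),np.linalg.norm(q[0]-q[2]),np.linalg.norm(q[0]-q[1]),np.linalg.norm(q[2]-q[3]))
print(np.arctan2(*(q[:2].mean(0)-q[2:].mean(0))[[1,0]]))
E
```

```text
[[ 0.5664 -0.0429  0.02  ]
 [ 0.6008 -0.0313  0.02  ]
 [ 0.6103 -0.1726  0.02  ]
 [ 0.6464 -0.1604  0.02  ]] [ 0.60595539 -0.10179959  0.02      ] 0.13691350342030387 0.03634230298408505 0.03810205052002371
1.9036981429553246
```

Request:
arm_command(
  increments=[
    {"slide": [0.006, 0.002, 0.04], "spin": -0.5, "gripper": 0.4},
    {"slide": [0.006, 0.002, 0.08], "spin": -0.5, "gripper": 0.4},
    {"slide": [0.006, 0.002, 0.12], "spin": -0.5, "gripper": 0.4},
    {"slide": [0.006, 0.002, 0.15], "spin": -0.5, "gripper": 0.4},
    {"slide": [0.006, 0.002, 0.17], "spin": -0.5, "gripper": 0.4},
    {"slide": [0.006, 0.002, 0.17], "spin": -0.5, "gripper": 0.4},
    {"slide": [0.006, 0.002, 0.17], "spin": -0.5, "gripper": 0.4},
  ],
)

```text
t: 2.37
tool_pos: [0.6055, -0.1024, 0.0792]
tool_rot: [-1.825, -2.554, 0.001]
contact_force: [0.3, -0.3, 0.3]
opening: 0.0599
grip_force: 0.0
```

```bash
python3 - <<'E'
from h import *
plan(.606,-.1025,.08,1.903)
from station import imaging
d=imaging.get_image('side');cv2.imwrite('pics/s1.png',cv2.resize(d['frame'][150:270,250:400,::-1],None,fx=4,fy=4,interpolation=cv2.INTER_CUBIC))
E
```

```text
t 2.37 pos [ 0.6055 -0.1024  0.0792] yaw 1.901 q1 q6 [-0.29 -0.62] F [ 0.3 -0.3  0.3] open 0.0599 grip 0.0
slide [-0.0002  0.0004 -0.0008] rows 0.0 spin(deg),q6: [(np.float64(-0.1), np.float64(-0.5)), (np.float64(179.9), np.float64(2.64)), (np.float64(-180.1), np.float64(-3.64))]
```

View pics/s1.png

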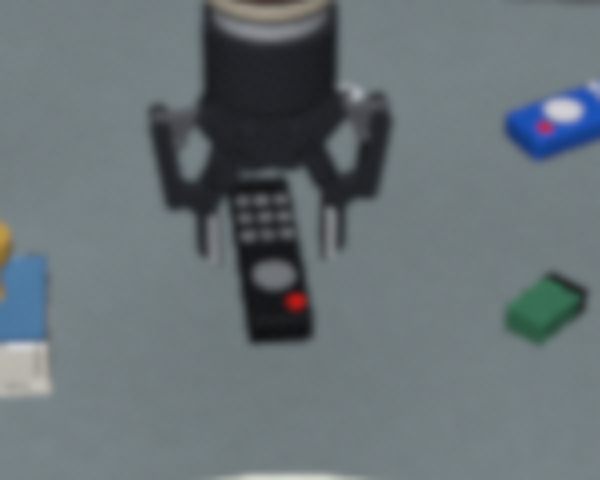

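The fingers straddle the remote evenly: pads at about (212,255) and (328,250), remote between x=235 and 290. Closing on it now.

Request:
arm_command(
  increments=[
    {"slide": [0, 0, 0], "spin": 0, "gripper": -0.3},
    {"slide": [0, 0, 0], "spin": 0, "gripper": -0.3},
    {"slide": [0, 0, 0], "spin": 0, "gripper": -0.3},
    {"slide": [0, 0, 0], "spin": 0, "gripper": -0.3},
    {"slide": [0, 0, 0], "spin": 0, "gripper": -0.3},
    {"slide": [0, 0, 0], "spin": 0, "gripper": -0.3},
  ],
  newtons=40,
)

```text
t: 2.92
tool_pos: [0.6086, -0.1022, 0.0831]
tool_rot: [1.821, 2.554, 0.002]
contact_force: [-1.8, -1.3, 6.6]
opening: 0.0368
grip_force: 41.6
```

Request:
arm_command(
  increments=[
    {"slide": [0, 0, -0.01], "spin": 0, "gripper": -0.3},
    {"slide": [0, 0, -0.04], "spin": 0, "gripper": -0.3},
    {"slide": [0, 0, -0.08], "spin": 0, "gripper": -0.3},
    {"slide": [0, 0, -0.12], "spin": 0, "gripper": -0.3},
  ],
)

```text
t: 3.25
tool_pos: [0.6056, -0.1009, 0.2003]
tool_rot: [-1.822, -2.556, 0.001]
contact_force: [1.0, -0.7, -1.5]
opening: 0.0365
grip_force: 40.7
```

```bash
python3 - <<'E'
from h import *
plan(.4335,.2,.2,1.925)
E
```

```text
t 3.25 pos [ 0.6056 -0.1009  0.2003] yaw 1.903 q1 q6 [-0.29 -0.62] F [ 1.  -0.7 -1.5] open 0.0365 grip 40.7
slide [ 0.3405 -0.0645  0.0012] rows 8.3 spin(deg),q6: [(np.float64(-1.3), np.float64(0.08)), (np.float64(178.7), np.float64(3.22)), (np.float64(-181.3), np.float64(-3.06))]
```

Closing swung the fingertips onto the table (6.6 N, and the TCP rose 3 mm), so the grip is at the remote's very bottom and the fingers would land on the lip. I'll set it back down and regrip about 9 mm higher.

Request:
arm_command(
  increments=[
    {"slide": [0, 0, 0.04], "spin": 0, "gripper": -0.3},
    {"slide": [0, 0, 0.08], "spin": 0, "gripper": -0.3},
    {"slide": [0, 0, 0.105], "spin": 0, "gripper": -0.3},
    {"slide": [0, 0, 0.115], "spin": 0, "gripper": -0.3},
    {"slide": [0, 0, 0.116], "spin": 0, "gripper": -0.3},
    {"slide": [0, 0, 0.116], "spin": 0, "gripper": -0.3},
    {"slide": [0, 0, 0.116], "spin": 0, "gripper": 0.1},
    {"slide": [0, 0, 0.116], "spin": 0, "gripper": 0.1},
  ],
)

```text
t: 3.92
tool_pos: [0.6076, -0.1016, 0.0853]
tool_rot: [1.823, 2.556, 0.001]
contact_force: [0.0, 0.1, -0.4]
opening: 0.0469
grip_force: 0.0
```

Request:
arm_command(
  increments=[
    {"slide": [0, 0, -0.008], "spin": 0, "gripper": 0.05},
    {"slide": [0, 0, -0.008], "spin": 0, "gripper": 0.05},
    {"slide": [0, 0, -0.008], "spin": 0, "gripper": -0.3},
    {"slide": [0, 0, -0.008], "spin": 0, "gripper": -0.3},
    {"slide": [0, 0, -0.008], "spin": 0, "gripper": -0.3},
    {"slide": [0, 0, -0.008], "spin": 0, "gripper": -0.3},
  ],
)

```text
t: 4.42
tool_pos: [0.6069, -0.1014, 0.0922]
tool_rot: [1.824, 2.558, 0.0]
contact_force: [0.4, 1.3, 2.8]
opening: 0.0298
grip_force: 1.1
```

```bash
python3 - <<'E'
from h import *
plan(.4335,.2,.2,1.925)
E
```

```text
t 4.42 pos [ 0.6069 -0.1014  0.0922] yaw 1.903 q1 q6 [-0.29 -0.62] F [0.4 1.3 2.8] open 0.0298 grip 1.1
slide [ 0.3415 -0.0657 -0.1078] rows 8.7 spin(deg),q6: [(np.float64(-1.3), np.float64(0.08)), (np.float64(178.7), np.float64(3.22)), (np.float64(-181.3), np.float64(-3.06))]
```

The opening fell to 29.8 mm, so the pads closed over the top of the remote. The tips really are about 73 mm ahead, and the earlier force was only the swing dragging on the remote. I'll open, go lower and regrip.

Request:
arm_command(
  increments=[
    {"slide": [0, 0, 0], "spin": 0, "gripper": 0.15},
    {"slide": [0, 0, 0], "spin": 0, "gripper": 0.15},
    {"slide": [0, 0, 0], "spin": 0, "gripper": 0.15},
    {"slide": [0, 0, 0.011], "spin": 0, "gripper": 0.15},
    {"slide": [0, 0, 0.011], "spin": 0, "gripper": 0.15},
    {"slide": [0, 0, 0.011], "spin": 0, "gripper": 0.15},
  ],
)

```text
t: 4.92
tool_pos: [0.6058, -0.1011, 0.0794]
tool_rot: [-1.822, -2.556, 0.001]
contact_force: [0.5, -0.9, -0.3]
opening: 0.0493
grip_force: 0.0
```

```bash
python3 - <<'E'
from h import *
plan(.606,-.1025,.08,1.903)
f,C=snap('w2');cv2.imwrite('pics/w2c.png',cv2.resize(f[100:400,170:470,::-1],(600,600)))
E
```

```text
t 4.92 pos [ 0.6058 -0.1011  0.0794] yaw 1.903 q1 q6 [-0.29 -0.62] F [ 0.5 -0.9 -0.3] open 0.0493 grip 0.0
slide [-0.0014 -0.0003 -0.0006] rows 0.0 spin(deg),q6: [(np.float64(-0.0), np.float64(-0.5)), (np.float64(180.0), np.float64(2.64)), (np.float64(-180.0), np.float64(-3.64))]
```

View pics/w2c.png

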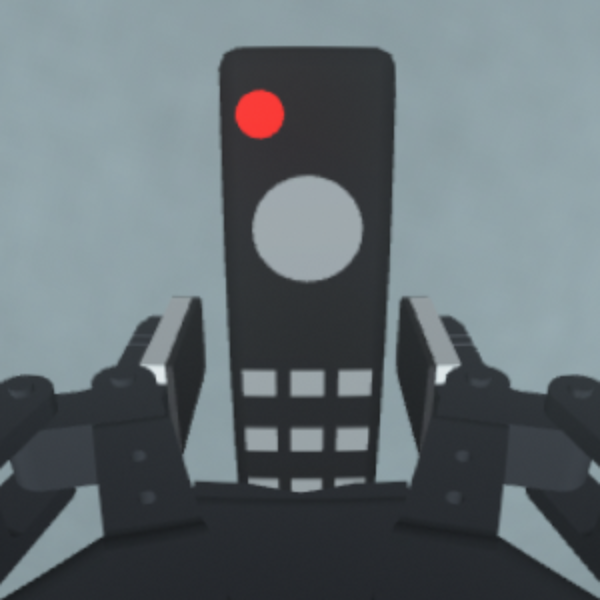

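The remote is centred between the pads, with its far end at (307,47) and pads at x≈205 and 400. Closing again.

Request:
arm_command(
  increments=[
    {"slide": [0, 0, 0], "spin": 0, "gripper": -0.3},
    {"slide": [0, 0, 0], "spin": 0, "gripper": -0.3},
    {"slide": [0, 0, 0], "spin": 0, "gripper": -0.3},
    {"slide": [0, 0, 0], "spin": 0, "gripper": -0.3},
  ],
)

```text
t: 5.3
tool_pos: [0.6068, -0.1014, 0.081]
tool_rot: [1.824, 2.558, 0.0]
contact_force: [0.1, -0.4, -0.8]
opening: 0.0369
grip_force: 41.2
```

Request:
arm_command(
  increments=[
    {"slide": [0, 0, -0.01], "spin": 0, "gripper": -0.3},
    {"slide": [0, 0, -0.04], "spin": 0, "gripper": -0.3},
    {"slide": [0, 0, -0.08], "spin": 0, "gripper": -0.3},
    {"slide": [0, 0, -0.12], "spin": 0, "gripper": -0.3},
    {"slide": [0, 0, -0.12], "spin": 0, "gripper": -0.3},
  ],
)

```text
t: 5.72
tool_pos: [0.6112, -0.1026, 0.2123]
tool_rot: [1.814, 2.545, 0.009]
contact_force: [2.5, -0.6, -0.1]
opening: 0.0366
grip_force: 41.1
```

```bash
python3 - <<'E'
from h import *
f,C=snap('w3');cv2.imwrite('pics/w3.png',f[...,::-1])
plan(.4335,.2,.2,1.925)
from station import imaging
d=imaging.get_image('side');np.savez('side1.npz',**d);cv2.imwrite('pics/s2.png',cv2.resize(d['frame'][100:250,230:420,::-1],None,fx=4,fy=4,interpolation=cv2.INTER_CUBIC))
E
```

```text
t 5.77 pos [ 0.6099 -0.1023  0.2085] yaw 1.903 q1 q6 [-0.29 -0.62] F [ 0.8  0.1 -1.3] open 0.0371 grip 41.1
slide [ 0.3433 -0.0683  0.0053] rows 8.4 spin(deg),q6: [(np.float64(-1.3), np.float64(0.08)), (np.float64(178.7), np.float64(3.22)), (np.float64(-181.3), np.float64(-3.06))]
```

View pics/s2.png

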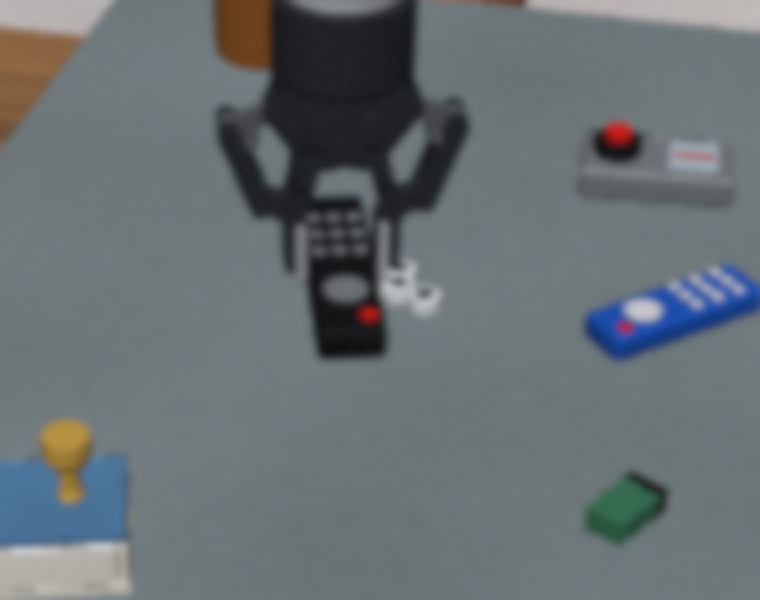

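The remote hangs level in the grip. I'll move part way and measure the bays with the wrist camera.

Request:
arm_command(
  increments=[
    {"slide": [0.18, -0.036, -0.02], "spin": -1.3, "gripper": -0.3},
    {"slide": [0.18, -0.036, -0.02], "spin": -1.3, "gripper": -0.3},
    {"slide": [0.18, -0.036, -0.02], "spin": -1.3, "gripper": -0.3},
    {"slide": [0.18, -0.036, -0.02], "spin": -1.3, "gripper": -0.3},
    {"slide": [0.18, -0.036, -0.02], "spin": -1.3, "gripper": -0.3},
    {"slide": [0.18, -0.036, -0.02], "spin": -1.3, "gripper": -0.3},
    {"slide": [0.18, -0.036, -0.02], "spin": -1.3, "gripper": -0.3},
  ],
)

```text
t: 6.4
tool_pos: [0.5128, 0.0578, 0.2193]
tool_rot: [-1.791, -2.579, 0.003]
contact_force: [0.5, -0.5, -1.4]
opening: 0.0368
grip_force: 41.1
```

```bash
python3 - <<'E'
from h import *
f,C=snap('w4')
plan(.4335,.2,.2,1.925)
E
```

```text
t 6.45 pos [0.5134 0.057  0.2195] yaw 1.926 q1 q6 [-0.03 -0.39] F [-0.3 -0.3 -0.6] open 0.037 grip 41.1
slide [ 0.1619 -0.0251  0.0196] rows 4.0 spin(deg),q6: [(np.float64(0.1), np.float64(0.08)), (np.float64(-179.9), np.float64(-3.06)), (np.float64(180.1), np.float64(3.22))]
```

View pics/w4.png

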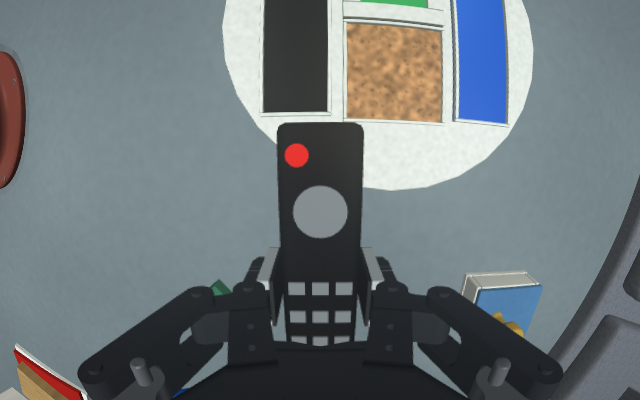

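The wrist view shows the caddy ahead: black liner corners at (263,113) and (328,113), cork at (343,120)-(443,122) with its top edge at y≈24, and blue at (456,120)-(509,124). The held remote points straight at the black bay.

```bash
python3 - <<'E'
from h import *
d=np.load('w4.npz');C={k:d[k] for k in('V','f','c','fish')};f=d['frame']
u=np.array([np.cos(1.925),np.sin(1.925)]);v=np.array([-u[1],u[0]])
def show(n,uv,h):
    q=unproj(C,uv,h)[0,:2];print(n,q.round(4),'along',(q@u).round(4),'across',(q@v).round(4))
for n,uv,h in [('bk nearL',(263.5,113),.025),('bk nearR',(328,113),.03),('bk farL',(264,5),.025),('bk farR',(327,5),.03),('ck nL',(344,120),.03),('ck nR',(442,122),.03),('ck fL',(344,25),.028),('ck fR',(442,27),.025),('bl nL',(456,121),.03),('bl nR',(508,124),.03),('gr nL',(362,3),.03)]: show(n,uv,h)
for n,p in dict(black=(.4335,.2),blue=(.5936,.259),green=(.4975,.2724),cork=(.5305,.188)).items():
    p=np.array(p);print(n,(p@u).round(4),(p@v).round(4))
S=np.load('scene0.npz');D=np.load('side0.npz')
for nm,Z in(('scene',S),('side',D)):
  c=cam(Z);g=cv2.cvtColor(Z['frame'],cv2.COLOR_RGB2HSV)
  for n,M,p0,mk in [('black',box(.166,.054,.025,.025),(.4335,.2),g[...,2]<75),('blue',box(.166,.054,.025,.025),(.5936,.259),(g[...,0]>105)&(g[...,1]>150)&(g[...,2]>90)),('green',box(.06,.06,.025,.025),(.4975,.2724),(abs(g[...,0]-66.)<15)&(g[...,1]>100))]:
    m=blob(mk,proj(c,[*p0,.025])[0]);p,e=fit(c,m,M,[*p0,1.92]);print(nm,n,p.round(4),round(e,3),(p[:2]@u).round(4),(p[:2]@v).round(4))
E
```

```text
bk nearL [0.4397 0.1148] along -0.0448 across -0.4522
bk nearR [0.4913 0.133 ] along -0.0457 across -0.5069
bk farL [0.4049 0.207 ] along 0.0537 across -0.4516
bk farR [0.4572 0.2222] along 0.0498 across -0.5059
ck nL [0.5058 0.1322] along -0.0514 across -0.5202
ck nR [0.586  0.1644] along -0.0491 across -0.6066
ck fL [0.4769 0.2103] along 0.0318 across -0.5202
ck fR [0.5574 0.2482] along 0.0395 across -0.6089
bl nL [0.5981 0.171 ] along -0.0471 across -0.6203
bl nR [0.6506 0.1932] along -0.0445 across -0.6772
gr nL [0.4839 0.2353] along 0.0529 across -0.5355
black 0.0372 -0.476
blue 0.037 -0.6466
green 0.0829 -0.5611
cork -0.0077 -0.5628
scene black [0.4332 0.1998 1.9272] 0.115 0.0371 -0.4756
scene blue [0.5939 0.2588 1.9308] 0.119 0.0368 -0.6468
scene green [0.4977 0.2724 1.9231] 0.127 0.0829 -0.5613
side black [0.4357 0.1964 1.92  ] 0.122 0.0331 -0.4768
side blue [0.5964 0.2557 1.9226] 0.122 0.033 -0.6481
side green [0.5001 0.2695 1.9393] 0.166 0.0793 -0.5625
```

```bash
python3 - <<'E'
from h import *
plan(.4353,.1996,.15,1.926)
E
```

```text
t 6.45 pos [0.5134 0.057  0.2195] yaw 1.926 q1 q6 [-0.03 -0.39] F [-0.3 -0.3 -0.6] open 0.037 grip 41.1
slide [ 0.1608 -0.0234  0.0696] rows 4.2 spin(deg),q6: [(np.float64(0.0), np.float64(0.07)), (np.float64(-180.0), np.float64(-3.07)), (np.float64(180.0), np.float64(3.22))]
```

Request:
arm_command(
  increments=[
    {"slide": [0.04, -0.006, 0], "spin": 0, "gripper": -0.3},
    {"slide": [0.08, -0.012, 0.01], "spin": 0, "gripper": -0.3},
    {"slide": [0.12, -0.018, 0.03], "spin": 0, "gripper": -0.3},
    {"slide": [0.15, -0.023, 0.055], "spin": 0, "gripper": -0.3},
    {"slide": [0.161, -0.023, 0.08], "spin": 0, "gripper": -0.3},
    {"slide": [0.161, -0.023, 0.095], "spin": 0, "gripper": -0.3},
    {"slide": [0.161, -0.023, 0.1], "spin": 0, "gripper": -0.3},
    {"slide": [0.161, -0.023, 0.1], "spin": 0, "gripper": -0.3},
  ],
)

```text
t: 7.12
tool_pos: [0.4359, 0.199, 0.1187]
tool_rot: [-1.795, -2.575, 0.006]
contact_force: [0.5, -0.6, -1.3]
opening: 0.0366
grip_force: 41.0
```

```bash
python3 - <<'E'
from h import *
plan(.4353,.1996,.106,1.926)
f,C=snap('w5')
E
```

```text
t 7.12 pos [0.4359 0.199  0.1187] yaw 1.924 q1 q6 [ 0.27 -0.08] F [ 0.5 -0.6 -1.3] open 0.0366 grip 41.0
slide [ 0.0008 -0.0003  0.0127] rows 0.3 spin(deg),q6: [(np.float64(-0.1), np.float64(0.07)), (np.float64(179.9), np.float64(3.22)), (np.float64(-180.1), np.float64(-3.07))]
```

View pics/w5.png

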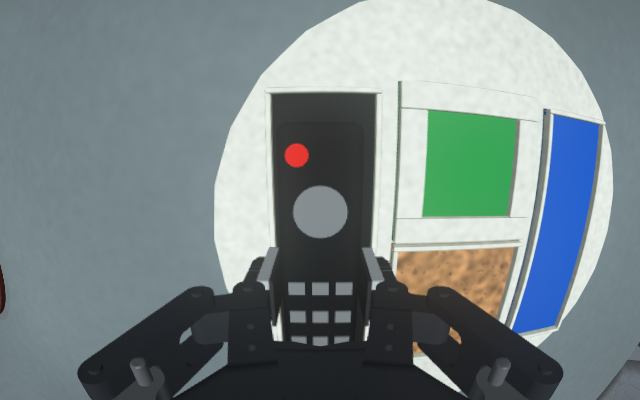

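The remote sits over the black bay. The far bay edge is at y≈92 from x=271 to 378, and the remote's far edge is at y≈122 from x=277 to 364. It needs a couple of millimetres of correction to the right, which I'll compute.

```bash
python3 - <<'E'
from h import *
d=np.load('w5.npz');C={k:d[k] for k in('V','f','c','fish')}
u=np.array([np.cos(1.925),np.sin(1.925)]);v=np.array([-u[1],u[0]])
for n,uv,h in [('bk fL',(271,93),.028),('bk fR',(378,93),.028),('bk L mid',(274,200),.03),('bk R mid',(376,200),.03),('rem fL',(277,124),.058),('rem fR',(364,124),.058),('gr fL',(428,110),.025),('gr fR',(519,119),.025),('gr nL',(422,216),.03),('gr nR',(511,217),.03),('ck fL',(398,248),.028),('ck fR',(519,248),.025),('bl fL',(550,112),.027),('bl fR',(603,124),.025),('bl nR',(558,327),.03),('bl nL',(513,333),.03)]:
    q=unproj(C,uv,h)[0,:2];print(n,q.round(4),'along',(q@u).round(4),'across',(q@v).round(4))
plan(.4353,.1996,.106,1.926)
E
```

```text
bk fL [0.382  0.2709] along 0.1216 across -0.4523
bk fR [0.4337 0.2903] along 0.1218 across -0.5075
bk L mid [0.4022 0.218 ] along 0.065 across -0.4529
bk R mid [0.4535 0.2371] along 0.065 across -0.5076
rem fL [0.3944 0.2583] along 0.1054 across -0.4595
rem fR [0.4288 0.271 ] along 0.1054 across -0.4962
gr fL [0.4631 0.2933] along 0.1145 across -0.5361
gr fR [0.5205 0.3152] along 0.1151 across -0.5976
gr nL [0.482  0.2379] along 0.0559 across -0.5345
gr nR [0.5398 0.2581] along 0.0549 across -0.5958
ck fL [0.4777 0.215 ] along 0.0359 across -0.5226
ck fR [0.5629 0.2414] along 0.0312 across -0.6117
bl fL [0.541  0.3308] along 0.1227 across -0.6222
bl fR [0.5981 0.3522] along 0.1229 across -0.6831
bl nR [0.6515 0.1943] along -0.0437 across -0.6784
bl nL [0.6007 0.1802] along -0.0393 across -0.6259
t 7.17 pos [0.437  0.1991 0.1204] yaw 1.924 q1 q6 [ 0.27 -0.08] F [-0.8  0.1 -0.5] open 0.0366 grip 41.0
slide [ 0.001  -0.0014  0.0144] rows 0.3 spin(deg),q6: [(np.float64(-0.1), np.float64(0.07)), (np.float64(179.9), np.float64(3.22)), (np.float64(-180.1), np.float64(-3.07))]
```

Request:
arm_command(
  increments=[
    {"slide": [0.0025, 0.002, 0], "spin": 0, "gripper": -0.3},
    {"slide": [0.0025, 0.002, 0.005], "spin": 0, "gripper": -0.3},
    {"slide": [0.0025, 0.002, 0.01], "spin": 0, "gripper": -0.3},
    {"slide": [0.0025, 0.002, 0.0135], "spin": 0, "gripper": -0.3},
    {"slide": [0.0025, 0.002, 0.0135], "spin": 0, "gripper": -0.3},
    {"slide": [0.0025, 0.002, 0.0135], "spin": 0, "gripper": -0.3},
  ],
)

```text
t: 7.67
tool_pos: [0.4374, 0.2029, 0.1072]
tool_rot: [-1.795, -2.578, 0.001]
contact_force: [0.5, -0.0, -1.5]
opening: 0.0367
grip_force: 41.1
```

Request:
arm_command(
  increments=[
    {"slide": [0, 0, 0.0015], "spin": 0, "gripper": -0.3},
    {"slide": [0, 0, 0.0015], "spin": 0, "gripper": -0.3},
    {"slide": [0, 0, 0.0015], "spin": 0, "gripper": -0.3},
  ],
)

```text
t: 7.92
tool_pos: [0.4376, 0.2031, 0.1061]
tool_rot: [1.795, 2.578, 0.0]
contact_force: [-0.6, 0.3, -2.1]
opening: 0.0371
grip_force: 41.1
```

Request:
arm_command(
  increments=[
    {"slide": [0, 0, 0], "spin": 0, "gripper": 0.2},
    {"slide": [0, 0, 0], "spin": 0, "gripper": 0.2},
    {"slide": [0, 0, 0], "spin": 0, "gripper": 0.2},
    {"slide": [0, 0, -0.03], "spin": 0, "gripper": 0.2},
    {"slide": [0, 0, -0.07], "spin": 0, "gripper": 0.2},
    {"slide": [0, 0, -0.11], "spin": 0, "gripper": 0.2},
    {"slide": [0, 0, -0.14], "spin": 0, "gripper": 0.2},
    {"slide": [0, 0, -0.14], "spin": 0, "gripper": 0.2},
  ],
)

```text
t: 8.58
tool_pos: [0.441, 0.2041, 0.2548]
tool_rot: [1.789, 2.571, 0.018]
contact_force: [0.8, 1.0, 1.0]
opening: 0.0509
grip_force: 0.0
```

```bash
python3 - <<'E'
from h import *
f,C=snap('w6')
plan(.434,-.304,.25,.77)
hsv=cv2.cvtColor(f,cv2.COLOR_RGB2HSV)
u=np.array([np.cos(1.925),np.sin(1.925)]);v=np.array([-u[1],u[0]])
# print expected bay outline and remote at rest in px
p=u*.038+v*-.48
print(proj(C,place(box(.166,.054,.03,.03,2)[:8],[*p,1.925])).round(0).tolist())
E
```

```text
t 8.63 pos [0.4398 0.2037 0.2512] yaw 1.926 q1 q6 [ 0.28 -0.07] F [ 0.  -0.1 -0.1] open 0.0511 grip 0.0
slide [-4.741e-01 -1.818e-01 -2.000e-04] rows 12.2 spin(deg),q6: [(np.float64(66.2), np.float64(0.19)), (np.float64(-113.8), np.float64(-2.95))]
[[338.0, 270.0], [341.0, 109.0], [287.0, 270.0], [283.0, 109.0], [338.0, 270.0], [287.0, 270.0], [341.0, 109.0], [283.0, 109.0]]
```

View pics/w6.png

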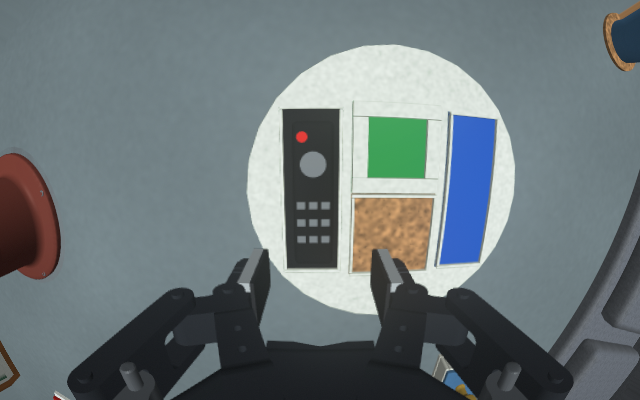

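The black remote lies flat inside its bay: remote at x 288-336, bay at x 283-341, as predicted. The blue remote is next.

Request:
arm_command(
  increments=[
    {"slide": [-0.474, -0.182, 0], "spin": 66, "gripper": 0.35},
    {"slide": [-0.474, -0.182, 0], "spin": 66, "gripper": 0.35},
    {"slide": [-0.474, -0.182, 0], "spin": 66, "gripper": 0.35},
    {"slide": [-0.474, -0.182, 0], "spin": 66, "gripper": 0.35},
    {"slide": [-0.474, -0.182, 0], "spin": 66, "gripper": 0.35},
    {"slide": [-0.474, -0.182, 0], "spin": 66, "gripper": 0.35},
    {"slide": [-0.474, -0.182, 0], "spin": 66, "gripper": 0.35},
    {"slide": [-0.474, -0.182, 0], "spin": 66, "gripper": 0.35},
  ],
)

```text
t: 9.3
tool_pos: [0.4325, -0.1319, 0.2444]
tool_rot: [-2.814, -1.393, 0.002]
contact_force: [0.7, 0.3, -0.2]
opening: 0.0579
grip_force: 0.0
```

```bash
python3 - <<'E'
from h import *
plan(.434,-.304,.25,.77)
E
```

```text
t 9.3 pos [ 0.4325 -0.1319  0.2444] yaw 0.919 q1 q6 [-0.46  0.19] F [ 0.7  0.3 -0.2] open 0.0579 grip 0.0
slide [-0.1359  0.1056 -0.0057] rows 4.1 spin(deg),q6: [(np.float64(8.5), np.float64(0.19)), (np.float64(-171.5), np.float64(-2.95)), (np.float64(188.5), np.float64(3.33))]
```

Request:
arm_command(
  increments=[
    {"slide": [-0.136, 0.105, 0], "spin": 8.5, "gripper": 0.35},
    {"slide": [-0.136, 0.105, 0], "spin": 8.5, "gripper": 0.35},
    {"slide": [-0.136, 0.105, 0], "spin": 8.5, "gripper": 0.35},
    {"slide": [-0.136, 0.105, 0], "spin": 8.5, "gripper": 0.35},
    {"slide": [-0.136, 0.105, 0], "spin": 8.5, "gripper": 0.35},
    {"slide": [-0.136, 0.105, 0], "spin": 8.5, "gripper": 0.35},
    {"slide": [-0.136, 0.105, 0], "spin": 8.5, "gripper": 0.35},
  ],
)

```text
t: 9.88
tool_pos: [0.4352, -0.3015, 0.2443]
tool_rot: [-2.905, -1.188, 0.001]
contact_force: [0.1, 1.2, -0.5]
opening: 0.0574
grip_force: 0.0
```

```bash
python3 - <<'E'
from h import *
f,C=snap('w7');hsv=cv2.cvtColor(f,cv2.COLOR_RGB2HSV)
m=cv2.morphologyEx(((hsv[...,0]>105)&(hsv[...,0]<125)&(hsv[...,1]>120)).astype(np.uint8),cv2.MORPH_CLOSE,np.ones((13,13)))
near=proj(C,[.434,-.304,.01])[0];m=blob(m,near);print(near,m.sum())
p,e=fit(C,m,box(.12,.038,0,.02),[.434,-.304,.77]);print(p.round(4),e)
c=cv2.minAreaRect(np.argwhere(m)[:,::-1].astype(np.float32));q=unproj(C,cv2.boxPoints(c),.018);print(c,q.mean(0))
plan(p[0],p[1],.08,p[2])
E
```

```text
[322.27513662 194.06891936] 3954
[ 0.4352 -0.3004  0.7617] 0.1439087759815243
((320.9999694824219, 189.49996948242188), (37.99999237060547, 116.99998474121094), 0.0) [ 0.4359471  -0.30028992  0.018     ]
t 9.93 pos [ 0.4354 -0.3008  0.2446] yaw 0.778 q1 q6 [-0.75  0.05] F [-0.1  0.7  0.1] open 0.0572 grip 0.0
slide [1.000e-04 0.000e+00 1.646e-01] rows 3.9 spin(deg),q6: [(np.float64(0.9), np.float64(0.2)), (np.float64(-179.1), np.float64(-2.94)), (np.float64(180.9), np.float64(3.35))]
```

View pics/w7.png

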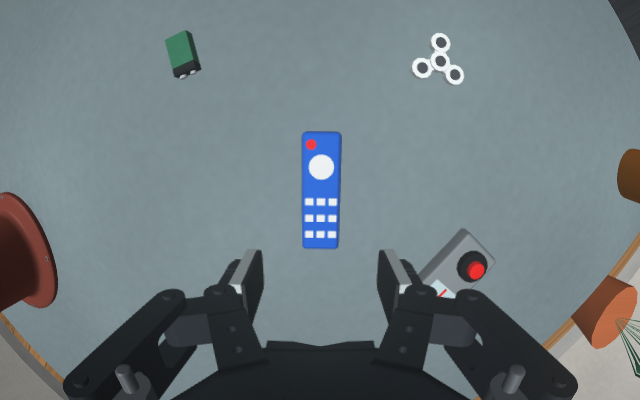

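The blue remote is centred and aligned at (321,190). The spinner is at (440,61), the battery at (183,54), and the tester is clear at lower right. Descending.

Request:
arm_command(
  increments=[
    {"slide": [0, 0, 0.04], "spin": 0.5, "gripper": 0.2},
    {"slide": [0, 0, 0.08], "spin": 0.5, "gripper": 0.2},
    {"slide": [0, 0, 0.12], "spin": 0.5, "gripper": 0.2},
    {"slide": [0, 0, 0.15], "spin": 0.5, "gripper": 0.2},
    {"slide": [0, 0, 0.164], "spin": 0.5, "gripper": 0.2},
    {"slide": [0, 0, 0.164], "spin": 0.5, "gripper": 0.2},
    {"slide": [0, 0, 0.164], "spin": 0.5, "gripper": 0.2},
    {"slide": [0, 0, 0.164], "spin": 0.5, "gripper": 0.2},
  ],
)

```text
t: 10.6
tool_pos: [0.4368, -0.3018, 0.0836]
tool_rot: [2.91, 1.179, 0.002]
contact_force: [0.8, -0.5, 1.2]
opening: 0.0512
grip_force: 0.0
```

Request:
arm_command(
  increments=[
    {"slide": [0, 0, 0], "spin": 0, "gripper": -0.3},
    {"slide": [0, 0, 0], "spin": 0, "gripper": -0.3},
    {"slide": [0, 0, 0], "spin": 0, "gripper": -0.3},
    {"slide": [0, 0, 0], "spin": 0, "gripper": -0.3},
  ],
)

```text
t: 10.93
tool_pos: [0.4371, -0.303, 0.0845]
tool_rot: [2.909, 1.176, 0.004]
contact_force: [-0.1, 1.5, 7.5]
opening: 0.0365
grip_force: 40.8
```

Request:
arm_command(
  increments=[
    {"slide": [0, 0, -0.01], "spin": 0, "gripper": -0.3},
    {"slide": [0, 0, -0.04], "spin": 0, "gripper": -0.3},
    {"slide": [0, 0, -0.08], "spin": 0, "gripper": -0.3},
    {"slide": [0, 0, -0.12], "spin": 0, "gripper": -0.3},
    {"slide": [0, 0, -0.13], "spin": 0, "gripper": -0.3},
  ],
)

```text
t: 11.35
tool_pos: [0.4379, -0.3042, 0.2204]
tool_rot: [2.902, 1.173, 0.008]
contact_force: [0.4, -0.4, 0.7]
opening: 0.0364
grip_force: 40.5
```

```bash
python3 - <<'E'
from h import *
plan(.596,.2614,.2,1.925)
E
```

```text
t 11.35 pos [ 0.4379 -0.3042  0.2204] yaw 0.768 q1 q6 [-0.75  0.06] F [ 0.4 -0.4  0.7] open 0.0364 grip 40.5
slide [ 0.5067 -0.297   0.017 ] rows 14.1 spin(deg),q6: [(np.float64(-66.3), np.float64(0.06)), (np.float64(113.7), np.float64(3.2))]
```

Request:
arm_command(
  increments=[
    {"slide": [0.507, -0.297, 0.01], "spin": -66.3, "gripper": -0.3},
    {"slide": [0.507, -0.297, 0.01], "spin": -66.3, "gripper": -0.3},
    {"slide": [0.507, -0.297, 0.01], "spin": -66.3, "gripper": -0.3},
    {"slide": [0.507, -0.297, 0.01], "spin": -66.3, "gripper": -0.3},
    {"slide": [0.507, -0.297, 0.01], "spin": -66.3, "gripper": -0.3},
    {"slide": [0.507, -0.297, 0.01], "spin": -66.3, "gripper": -0.3},
    {"slide": [0.507, -0.297, 0.01], "spin": -66.3, "gripper": -0.3},
    {"slide": [0.507, -0.297, 0.01], "spin": -66.3, "gripper": -0.3},
  ],
)

```text
t: 12.02
tool_pos: [0.5253, 0.021, 0.2068]
tool_rot: [1.984, 2.435, 0.001]
contact_force: [1.7, -0.7, -0.7]
opening: 0.0365
grip_force: 40.4
```

```bash
python3 - <<'E'
from h import *
plan(.596,.2614,.2,1.925)
E
```

```text
t 12.02 pos [0.5253 0.021  0.2068] yaw 1.774 q1 q6 [-0.1  -0.31] F [ 1.7 -0.7 -0.7] open 0.0365 grip 40.4
slide [0.2212 0.1178 0.0068] rows 6.0 spin(deg),q6: [(np.float64(-8.6), np.float64(0.06)), (np.float64(171.4), np.float64(3.2)), (np.float64(-188.6), np.float64(-3.08))]
```

Request:
arm_command(
  increments=[
    {"slide": [0.221, 0.118, 0.01], "spin": -8.6, "gripper": -0.3},
    {"slide": [0.221, 0.118, 0.01], "spin": -8.6, "gripper": -0.3},
    {"slide": [0.221, 0.118, 0.01], "spin": -8.6, "gripper": -0.3},
    {"slide": [0.221, 0.118, 0.01], "spin": -8.6, "gripper": -0.3},
    {"slide": [0.221, 0.118, 0.01], "spin": -8.6, "gripper": -0.3},
    {"slide": [0.221, 0.118, 0.045], "spin": -8.6, "gripper": -0.3},
    {"slide": [0.221, 0.118, 0.075], "spin": -8.6, "gripper": -0.3},
    {"slide": [0.221, 0.118, 0.075], "spin": -8.6, "gripper": -0.3},
  ],
)

```text
t: 12.68
tool_pos: [0.5935, 0.2602, 0.1229]
tool_rot: [-1.795, -2.568, 0.016]
contact_force: [-3.4, -1.4, -3.0]
opening: 0.0364
grip_force: 40.7
```

Request:
arm_command(
  increments=[
    {"slide": [0, 0, 0], "spin": 0, "gripper": -0.3},
    {"slide": [0, 0, 0], "spin": 0, "gripper": -0.3},
  ],
)

```text
t: 12.85
tool_pos: [0.598, 0.2583, 0.1323]
tool_rot: [1.804, 2.571, 0.001]
contact_force: [0.3, 0.4, -0.6]
opening: 0.0363
grip_force: 40.7
```

```bash
python3 - <<'E'
from h import *
f,C=snap('w8')
plan(.596,.2614,.12,1.925)
cv2.imwrite('pics/w8c.png',f[:300,200:470,::-1].repeat(2,0).repeat(2,1))
hsv=cv2.cvtColor(f,cv2.COLOR_RGB2HSV)
m=(hsv[...,0]>105)&(hsv[...,0]<125)&(hsv[...,1]>120)
for r in (100,110,120,125,130,140,150,160,180,200):
    x=np.nonzero(m[r,200:470])[0]+200; print(r,x.min() if len(x) else None,x.max() if len(x) else None)
E
```

```text
t 12.9 pos [0.5988 0.2583 0.1338] yaw 1.918 q1 q6 [ 0.29 -0.05] F [-0.5  0.5 -0.2] open 0.0366 grip 40.7
slide [ 0.0039 -0.0016  0.0138] rows 0.3 spin(deg),q6: [(np.float64(-0.4), np.float64(0.06)), (np.float64(179.6), np.float64(3.2)), (np.float64(-180.4), np.float64(-3.08))]
100 269 364
110 269 364
120 270 364
125 270 363
130 270 364
140 270 363
150 270 363
160 271 363
180 272 363
200 273 362
```

View pics/w8c.png

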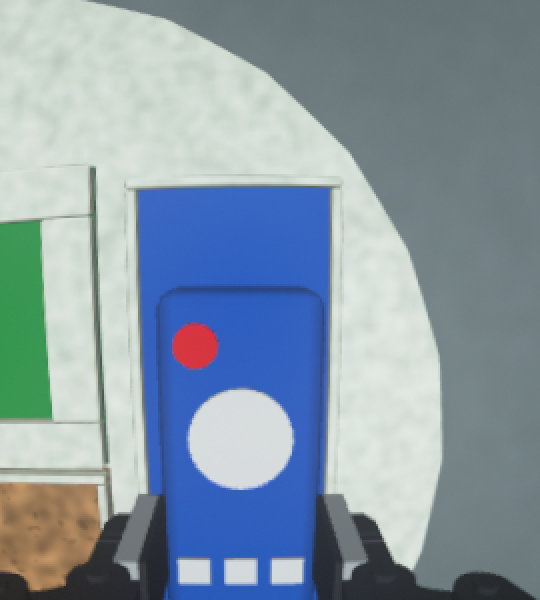

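The blue remote is above its bay: bay edges at x=269-364, remote centred at x≈320, bay far edge at y≈93 and remote far edge at y≈145. It needs -2.5 mm in tool y and +4 mm in tool x.

Request:
arm_command(
  increments=[
    {"slide": [0.004, -0.0025, 0.005], "spin": -0.3, "gripper": -0.3},
    {"slide": [0.004, -0.0025, 0.01], "spin": -0.3, "gripper": -0.3},
    {"slide": [0.004, -0.0025, 0.015], "spin": -0.3, "gripper": -0.3},
    {"slide": [0.004, -0.0025, 0.02], "spin": -0.3, "gripper": -0.3},
    {"slide": [0.004, -0.0025, 0.023], "spin": -0.3, "gripper": -0.3},
    {"slide": [0.004, -0.0025, 0.023], "spin": -0.3, "gripper": -0.3},
    {"slide": [0.004, -0.0025, 0.023], "spin": -0.3, "gripper": -0.3},
  ],
)

```text
t: 13.48
tool_pos: [0.5942, 0.2615, 0.1096]
tool_rot: [-1.797, -2.577, 0.001]
contact_force: [-3.8, -2.1, 6.7]
opening: 0.0364
grip_force: 41.5
```

```bash
python3 - <<'E'
from h import *
plan(.596,.2614,.108,1.925)
E
```

```text
t 13.48 pos [0.5942 0.2615 0.1096] yaw 1.924 q1 q6 [ 0.3  -0.05] F [-3.8 -2.1  6.7] open 0.0364 grip 41.5
slide [-0.0007  0.0017  0.0016] rows 0.1 spin(deg),q6: [(np.float64(-0.1), np.float64(0.06)), (np.float64(179.9), np.float64(3.2)), (np.float64(-180.1), np.float64(-3.08))]
```

```bash
python3 - <<'E'
from h import *
u=np.array([np.cos(1.925),np.sin(1.925)]);v=np.array([-u[1],u[0]])
d=np.load('w8.npz');C={k:d[k] for k in('V','f','c','fish')}
for uv,h in [((269,100),.027),((364.5,100),.027),((316,93.5),.026),((320,145),.07)]:
    q=unproj(C,uv,h)[0,:2];print('w8',(q@u).round(4),(q@v).round(4))
f,C=snap('w9');hsv=cv2.cvtColor(f,cv2.COLOR_RGB2HSV)
m=(hsv[...,0]>105)&(hsv[...,0]<125)&(hsv[...,1]>120)
for r in (75,85,95,105):
    x=np.nonzero(m[r,200:470])[0]+200
    if len(x):
        q=unproj(C,[(x.min(),r),(x.max(),r)],.027)[:,:2];print(r,x.min(),x.max(),(q@u).round(4),(q@v).round(4))
# remote edges: gradient along row 130
from station import status
o=status.get_obs();print('tcp',(o['tool_pos'][:2]@u).round(4),(o['tool_pos'][:2]@v).round(4),o['tool_pos'][2],o['contact_force'])
print(hsv[130,255:385:3,2])
E
```

```text
w8 0.1185 -0.6225
w8 0.1181 -0.6762
w8 0.1216 -0.649
w8 0.0956 -0.651
105 268 376 [0.1186 0.1187] [-0.6226 -0.6756]
tcp 0.0392 -0.648 0.1096194665931981 [-3.51224119 -2.05909137  6.3391808 ]
[215 220 213 223 122 186 188 188 187 188 187 187 188 188 188 187 187 188
 188 188 188 189 188 188 189 189 188 188 188 188 188 188 188 188 187 187
 187 187 187 187 178 193 223 219]
```

Request:
arm_command(
  increments=[
    {"slide": [0, 0, -0.001], "spin": 0, "gripper": -0.3},
    {"slide": [0, 0, -0.001], "spin": 0, "gripper": -0.1},
    {"slide": [0, 0, -0.001], "spin": 0, "gripper": 0.15},
    {"slide": [0, 0, -0.001], "spin": 0, "gripper": 0.15},
    {"slide": [0, 0, -0.03], "spin": 0, "gripper": 0.15},
    {"slide": [0, 0, -0.07], "spin": 0, "gripper": 0.15},
    {"slide": [0, 0, -0.11], "spin": 0, "gripper": 0.15},
    {"slide": [0, 0, -0.14], "spin": 0, "gripper": 0.15},
  ],
)

```text
t: 14.2
tool_pos: [0.5946, 0.2619, 0.2516]
tool_rot: [1.796, 2.576, 0.004]
contact_force: [0.1, 0.1, 0.5]
opening: 0.0491
grip_force: 0.0
```

```bash
python3 - <<'E'
from h import *
u=np.array([np.cos(1.925),np.sin(1.925)]);v=np.array([-u[1],u[0]])
f,C=snap('w10');hsv=cv2.cvtColor(f,cv2.COLOR_RGB2HSV)
pb=np.r_[u*.038+v*-.6493,1.925]
m=(hsv[...,0]>105)&(hsv[...,0]<125)&(hsv[...,1]>120)
near=proj(C,[pb[0],pb[1],.045])[0];print(near)
# keys: white blobs inside blue bay -> flatness & yaw; red key and keypad centroid
hull=np.zeros(m.shape,np.uint8);cv2.fillConvexPoly(hull,cv2.convexHull(proj(C,place(box(.158,.046,.045,.045),pb)).astype(np.int32)),1)
w=(hsv[...,1]<60)&(hull>0);n,l,s,c=cv2.connectedComponentsWithStats(w.astype(np.uint8))
for i in range(1,n):
    if s[i,4]>8: q=unproj(C,c[i],.045)[0,:2];print('key',c[i].round(1),s[i,4],(q@u).round(4),(q@v).round(4))
plan(.4395,-.095,.2,1.047)
E
```

```text
[320.13024645 200.26813001]
key [318.8 170.6] 542 0.0657 -0.6481
key [306.2 207.9] 58 0.0307 -0.6363
key [318.9 208. ] 60 0.0306 -0.6482
key [331.5 208. ] 56 0.0305 -0.6599
key [306.6 225.1] 55 0.0138 -0.6364
key [318.6 225. ] 54 0.0138 -0.6479
key [331.4 225. ] 54 0.0138 -0.6599
key [306.6 242. ] 54 -0.0036 -0.6362
key [318.8 242. ] 52 -0.0036 -0.648
key [331. 242.] 49 -0.0037 -0.6598
key [320.1 273.4] 190 -0.0381 -0.6493
t 14.25 pos [0.5971 0.2628 0.2593] yaw 1.924 q1 q6 [ 0.3  -0.05] F [2.8 1.6 5.2] open 0.0488 grip 0.0
slide [-0.2812 -0.2725  0.0557] rows 9.5 spin(deg),q6: [(np.float64(50.2), np.float64(0.31)), (np.float64(-129.8), np.float64(-2.83))]
```

The blue remote's key positions fit it lying flat (z≈45 mm) and centred. Now the battery.

Request:
arm_command(
  increments=[
    {"slide": [-0.281, -0.272, 0.02], "spin": 50, "gripper": 0.15},
    {"slide": [-0.281, -0.272, 0.02], "spin": 50, "gripper": 0.15},
    {"slide": [-0.281, -0.272, 0.02], "spin": 50, "gripper": 0.15},
    {"slide": [-0.281, -0.272, 0.02], "spin": 50, "gripper": 0.15},
    {"slide": [-0.281, -0.272, 0.02], "spin": 50, "gripper": 0.15},
    {"slide": [-0.281, -0.272, 0.02], "spin": 50, "gripper": 0.15},
    {"slide": [-0.281, -0.272, 0.02], "spin": 50, "gripper": 0.15},
    {"slide": [-0.281, -0.272, 0.04], "spin": 50, "gripper": 0.15},
  ],
)

```text
t: 14.92
tool_pos: [0.4596, -0.0433, 0.2244]
tool_rot: [2.718, 1.57, 0.004]
contact_force: [0.6, -1.0, 0.1]
opening: 0.0491
grip_force: 0.0
```

```bash
python3 - <<'E'
from h import *
plan(.4395,-.095,.2,1.047)
E
```

```text
t 14.92 pos [ 0.4596 -0.0433  0.2244] yaw 1.048 q1 q6 [-0.26  0.27] F [ 0.6 -1.   0.1] open 0.0491 grip 0.0
slide [-0.0548  0.0084  0.0244] rows 1.5 spin(deg),q6: [(np.float64(0.0), np.float64(0.31)), (np.float64(-180.0), np.float64(-2.83)), (np.float64(180.0), np.float64(3.45))]
```

Request:
arm_command(
  increments=[
    {"slide": [-0.03, 0.005, 0.015], "spin": 0, "gripper": 0.0},
    {"slide": [-0.05, 0.008, 0.024], "spin": 0, "gripper": 0.0},
    {"slide": [-0.055, 0.008, 0.024], "spin": 0, "gripper": 0.0},
    {"slide": [-0.055, 0.008, 0.024], "spin": 0, "gripper": 0.0},
    {"slide": [-0.055, 0.008, 0.024], "spin": 0, "gripper": 0.0},
  ],
)

```text
t: 15.33
tool_pos: [0.4399, -0.0931, 0.1996]
tool_rot: [2.718, 1.576, 0.001]
contact_force: [0.1, 0.3, 0.4]
opening: 0.0425
grip_force: 0.0
```

```bash
python3 - <<'E'
from h import *
f,C=snap('w11');hsv=cv2.cvtColor(f,cv2.COLOR_RGB2HSV)
near=proj(C,[.4395,-.095,.01])[0]
m=np.zeros(f.shape[:2],np.uint8);a,b=int(near[1]),int(near[0]);sl=np.s_[a-60:a+45,b-45:b+45]
m[sl]=(hsv[sl][...,2]<75)|((hsv[sl][...,1]>80)&(abs(hsv[sl][...,0]-75.)<20))
m=blob(m,near);yy,xx=np.nonzero(m);print(near,m.sum(),xx.min(),xx.max(),yy.min(),yy.max(),hsv[a,b])
p,e=fit(C,m,box(.045,.026,0,.017),[.4395,-.095,1.047]);print(p.round(4),e)
plan(p[0],p[1],.08,p[2])
cv2.imwrite('pics/w11c.png',cv2.resize(f[60:330,190:450,::-1],(520,540)))
E
```

```text
[321.02479306 205.45000096] 1586 306 336 178 230 [ 77 119 129]
[ 0.44   -0.0946  1.0651] 0.05267350393308767
t 15.38 pos [ 0.4402 -0.0928  0.1999] yaw 1.052 q1 q6 [-0.37  0.15] F [-0.1  0.5  0.3] open 0.0426 grip 0.0
slide [-0.0018  0.0006  0.1199] rows 2.9 spin(deg),q6: [(np.float64(-0.8), np.float64(0.29)), (np.float64(179.2), np.float64(3.44)), (np.float64(-180.8), np.float64(-2.85))]
```

View pics/w11c.png

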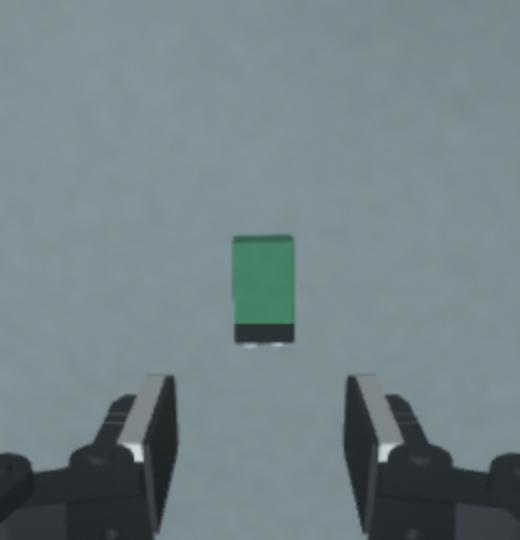

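The battery is centred and aligned at (264,290), studs toward the bottom of the view. Descending and gripping.

Request:
arm_command(
  increments=[
    {"slide": [-0.002, 0.0005, 0.04], "spin": -0.5, "gripper": 0.0},
    {"slide": [-0.002, 0.0005, 0.08], "spin": -0.5, "gripper": -0.1},
    {"slide": [-0.002, 0.0005, 0.105], "spin": -0.5, "gripper": -0.1},
    {"slide": [-0.002, 0.0005, 0.12], "spin": -0.5, "gripper": -0.1},
    {"slide": [-0.002, 0.0005, 0.12], "spin": -0.5, "gripper": -0.1},
    {"slide": [-0.002, 0.0005, 0.12], "spin": -0.5, "gripper": -0.1},
    {"slide": [-0.002, 0.0005, 0.12], "spin": -0.5, "gripper": -0.1},
  ],
)

```text
t: 15.97
tool_pos: [0.4406, -0.0952, 0.081]
tool_rot: [2.708, 1.589, 0.003]
contact_force: [-0.7, 0.4, 0.3]
opening: 0.0383
grip_force: 0.0
```

Request:
arm_command(
  increments=[
    {"slide": [0, 0, 0], "spin": 0, "gripper": -0.6},
    {"slide": [0, 0, 0], "spin": 0, "gripper": -0.6},
    {"slide": [0, 0, 0], "spin": 0, "gripper": -0.6},
    {"slide": [0, 0, 0], "spin": 0, "gripper": -0.6},
    {"slide": [0, 0, 0], "spin": 0, "gripper": -0.6},
  ],
  newtons=35,
)

```text
t: 16.38
tool_pos: [0.4408, -0.0958, 0.0815]
tool_rot: [2.708, 1.586, 0.005]
contact_force: [-0.4, 1.6, 6.8]
opening: 0.0251
grip_force: 35.8
```

Request:
arm_command(
  increments=[
    {"slide": [0, 0, -0.01], "spin": 0, "gripper": -0.6},
    {"slide": [0, 0, -0.04], "spin": 0, "gripper": -0.6},
    {"slide": [0, 0, -0.08], "spin": 0, "gripper": -0.6},
    {"slide": [0, 0, -0.11], "spin": 0, "gripper": -0.6},
  ],
)

```text
t: 16.72
tool_pos: [0.4388, -0.0954, 0.1919]
tool_rot: [2.71, 1.587, 0.001]
contact_force: [0.7, -0.8, 0.3]
opening: 0.0251
grip_force: 35.0
```

```bash
python3 - <<'E'
from h import *
u=np.array([np.cos(1.925),np.sin(1.925)]);v=np.array([-u[1],u[0]])
p=u*.085+v*-.566;plan(*p,.19,1.925)
E
```

```text
t 16.72 pos [ 0.4388 -0.0954  0.1919] yaw 1.06 q1 q6 [-0.38  0.13] F [ 0.7 -0.8  0.3] open 0.0251 grip 35.0
slide [ 0.3546 -0.1271  0.0018] rows 9.0 spin(deg),q6: [(np.float64(-49.6), np.float64(0.15)), (np.float64(130.4), np.float64(3.29))]
```

Request:
arm_command(
  increments=[
    {"slide": [0.355, -0.127, 0], "spin": -49.6, "gripper": -0.6},
    {"slide": [0.355, -0.127, 0], "spin": -49.6, "gripper": -0.6},
    {"slide": [0.355, -0.127, 0], "spin": -49.6, "gripper": -0.6},
    {"slide": [0.355, -0.127, 0], "spin": -49.6, "gripper": -0.6},
    {"slide": [0.355, -0.127, 0], "spin": -49.6, "gripper": -0.6},
    {"slide": [0.355, -0.127, 0], "spin": -49.6, "gripper": -0.6},
    {"slide": [0.355, -0.127, 0], "spin": -49.6, "gripper": -0.6},
    {"slide": [0.355, -0.127, 0], "spin": -49.6, "gripper": -0.6},
  ],
)

```text
t: 17.38
tool_pos: [0.4942, 0.2354, 0.19]
tool_rot: [1.789, 2.582, 0.0]
contact_force: [1.4, -0.5, -0.3]
opening: 0.0248
grip_force: 35.0
```

```bash
python3 - <<'E'
from h import *
u=np.array([np.cos(1.925),np.sin(1.925)]);v=np.array([-u[1],u[0]])
p=u*.085+v*-.566;plan(*p,.135,1.925)
E
```

```text
t 17.38 pos [0.4942 0.2354 0.19  ] yaw 1.93 q1 q6 [ 0.31 -0.05] F [ 1.4 -0.5 -0.3] open 0.0248 grip 35.0
slide [0.0355 0.021  0.055 ] rows 1.6 spin(deg),q6: [(np.float64(0.3), np.float64(0.15)), (np.float64(-179.7), np.float64(-2.99)), (np.float64(180.3), np.float64(3.29))]
```

Request:
arm_command(
  increments=[
    {"slide": [0.02, 0.012, 0.02], "spin": 0, "gripper": -0.6},
    {"slide": [0.028, 0.018, 0.045], "spin": 0, "gripper": -0.6},
    {"slide": [0.028, 0.018, 0.055], "spin": 0, "gripper": -0.6},
    {"slide": [0.028, 0.018, 0.055], "spin": 0, "gripper": -0.6},
    {"slide": [0.028, 0.018, 0.055], "spin": 0, "gripper": -0.6},
    {"slide": [0.028, 0.018, 0.055], "spin": 0, "gripper": -0.6},
  ],
)

```text
t: 17.88
tool_pos: [0.5022, 0.2651, 0.1356]
tool_rot: [1.796, 2.577, 0.002]
contact_force: [0.2, -0.8, 0.1]
opening: 0.0252
grip_force: 35.0
```

```bash
python3 - <<'E'
from h import *
u=np.array([np.cos(1.925),np.sin(1.925)]);v=np.array([-u[1],u[0]])
p=u*.085+v*-.566;plan(*p,.106,1.925)
f,C=snap('w12');hsv=cv2.cvtColor(f,cv2.COLOR_RGB2HSV)
m=(abs(hsv[...,0]-66.)<15)&(hsv[...,1]>90)
# image of liner and battery: save for later; print row/col extents
for r in range(110,250,10):
    x=np.nonzero(m[r,230:420])[0]+230; print(r,(x.min(),x.max()) if len(x) else None, hsv[r,320])
E
```

```text
t 17.88 pos [0.5022 0.2651 0.1356] yaw 1.924 q1 q6 [0.35 0.  ] F [ 0.2 -0.8  0.1] open 0.0252 grip 35.0
slide [0.0106 0.003  0.0296] rows 0.8 spin(deg),q6: [(np.float64(-0.0), np.float64(0.15)), (np.float64(180.0), np.float64(3.29)), (np.float64(-180.0), np.float64(-2.99))]
110 None [ 63  12 221]
120 None [ 64   9 224]
130 None [ 63  12 220]
140 None [ 60   9 224]
150 None [ 68   9 224]
160 None [ 63  11 223]
170 None [ 60  14 219]
180 (np.int64(272), np.int64(371)) [ 68 153 150]
190 (np.int64(272), np.int64(370)) [ 68 159 148]
200 (np.int64(272), np.int64(370)) [ 68 163 147]
210 (np.int64(273), np.int64(370)) [ 68 168 146]
220 (np.int64(273), np.int64(369)) [ 73 111  85]
230 (np.int64(274), np.int64(369)) [ 76 123 110]
240 (np.int64(274), np.int64(368)) [ 75 122 109]
```

Request:
arm_command(
  increments=[
    {"slide": [0.0115, 0.002, 0.005], "spin": 0, "gripper": -0.6},
    {"slide": [0.0115, 0.002, 0.012], "spin": 0, "gripper": -0.6},
    {"slide": [0.0115, 0.002, 0.019], "spin": 0, "gripper": -0.6},
    {"slide": [0.0115, 0.002, 0.025], "spin": 0, "gripper": -0.6},
    {"slide": [0.0115, 0.002, 0.029], "spin": 0, "gripper": -0.6},
    {"slide": [0.0115, 0.002, 0.029], "spin": 0, "gripper": -0.6},
    {"slide": [0.0115, 0.002, 0.029], "spin": 0, "gripper": -0.6},
  ],
)

```text
t: 18.52
tool_pos: [0.4993, 0.2772, 0.1064]
tool_rot: [-1.794, -2.577, 0.004]
contact_force: [-6.4, -2.2, 10.3]
opening: 0.0248
grip_force: 36.7
```

Request:
arm_command(
  increments=[
    {"slide": [0, 0, -0.001], "spin": 0, "gripper": -0.6},
    {"slide": [0, 0, -0.001], "spin": 0, "gripper": -0.6},
    {"slide": [0, 0, -0.001], "spin": 0, "gripper": -0.6},
  ],
)

```text
t: 18.77
tool_pos: [0.4996, 0.2773, 0.1065]
tool_rot: [-1.795, -2.578, 0.0]
contact_force: [-2.9, -0.7, 4.5]
opening: 0.0248
grip_force: 35.9
```

```bash
python3 - <<'E'
from h import *
plan(.5,.2785,.106,1.925)
E
```

```text
t 18.77 pos [0.4996 0.2773 0.1065] yaw 1.925 q1 q6 [0.38 0.02] F [-2.9 -0.7  4.5] open 0.0248 grip 35.9
slide [0.001  0.0007 0.0005] rows 0.0 spin(deg),q6: [(np.float64(0.0), np.float64(0.15)), (np.float64(-180.0), np.float64(-2.99)), (np.float64(180.0), np.float64(3.3))]
```

Still in light contact with the liner, so I'll release gently and lift.

Request:
arm_command(
  increments=[
    {"slide": [0, 0, 0], "spin": 0, "gripper": -0.35},
    {"slide": [0, 0, 0], "spin": 0, "gripper": -0.1},
    {"slide": [0, 0, 0], "spin": 0, "gripper": -0.05},
    {"slide": [0, 0, 0], "spin": 0, "gripper": -0.05},
    {"slide": [0, 0, -0.03], "spin": 0, "gripper": -0.05},
    {"slide": [0, 0, -0.07], "spin": 0, "gripper": 0},
    {"slide": [0, 0, -0.11], "spin": 0, "gripper": 0},
    {"slide": [0, 0, -0.13], "spin": 0, "gripper": 0},
  ],
)

```text
t: 19.43
tool_pos: [0.5011, 0.278, 0.2416]
tool_rot: [1.792, 2.575, 0.009]
contact_force: [1.4, 1.0, 0.9]
opening: 0.0425
grip_force: 0.0
```

```bash
python3 - <<'E'
from h import *
u=np.array([np.cos(1.925),np.sin(1.925)]);v=np.array([-u[1],u[0]])
f,C=snap('w13')
pb=np.r_[u*.085+v*-.566,1.925]
hsv=cv2.cvtColor(f,cv2.COLOR_RGB2HSV)
hull=np.zeros(f.shape[:2],np.uint8);cv2.fillConvexPoly(hull,cv2.convexHull(proj(C,place(box(.064,.064,.03,.03),pb)).astype(np.int32)),1)
a=hsv[...,1]*hull; 
x,y,w,h=cv2.boundingRect(hull)
cv2.imwrite('pics/w13c.png',cv2.resize(f[y-20:y+h+20,x-20:x+w+20,::-1],None,fx=4,fy=4,interpolation=cv2.INTER_CUBIC));print(x,y,w,h)
dark=((hsv[...,2]<65)&(hull>0));n,l,s,c=cv2.connectedComponentsWithStats(dark.astype(np.uint8))
for i in range(1,n):
    if s[i,4]>15: q=unproj(C,c[i],.04)[0,:2];print('dark',c[i],s[i],(q@u).round(4),(q@v).round(4))
bat=((hsv[...,0]>71)&(hsv[...,0]<82)&(hsv[...,1]>70)&(hull>0))|dark
bat=blob(cv2.morphologyEx(bat.astype(np.uint8),cv2.MORPH_OPEN,np.ones((3,3))),proj(C,[pb[0],pb[1],.04])[0])
M=box(.045,.026,.025,.042);p,e=fit(C,bat,M,pb);print(p,e,bat.sum(),(p[:2]@u).round(4),(p[:2]@v).round(4))
plan(.616,-.291,.25,1.9)
E
```

```text
283 165 70 67
dark [317.06842105 218.97894737] [304 215  27   8 190] 0.0689 -0.5652
[0.49986464 0.27717974 1.91115607] 0.23109102453964814 1144 0.0866 -0.565
t 19.48 pos [0.5026 0.2786 0.2452] yaw 1.926 q1 q6 [0.38 0.02] F [1.5 1.4 2.8] open 0.0426 grip 0.0
slide [-0.5735 -0.0914 -0.0061] rows 13.9 spin(deg),q6: [(np.float64(1.5), np.float64(-0.77)), (np.float64(-178.5), np.float64(-3.91)), (np.float64(181.5), np.float64(2.37))]
```

The battery is down in the green bay, centred and aligned. Now the spinner: I'll get lobe directions from the earlier wrist view.

```bash
python3 - <<'E'
from h import *
d=np.load('w7.npz');C={k:d[k] for k in('V','f','c','fish')}
q=unproj(C,[(440,61),(440,42),(423,68),(455,75)],.011)[:,:2];print(q.round(4))
for k in q[1:]: dd=k-q[1:].mean(0);print(np.linalg.norm(dd).round(4),np.arctan2(dd[1],dd[0]).round(3))
c=q[1:].mean(0);print(c)
for a in [np.arctan2(*(k-c)[::-1]) for k in q[1:]]: 
    g=c+.021*np.array([np.cos(a),np.sin(a)]);print('lobe',round(a,3));plan(*g,.2,a)
E
```

```text
[[ 0.6176 -0.2904]
 [ 0.6328 -0.2763]
 [ 0.5978 -0.2838]
 [ 0.6202 -0.3116]]
0.0213 0.733
0.0203 2.801
0.0213 -1.415
[ 0.61694062 -0.290542  ]
lobe 0.733
t 19.48 pos [0.5026 0.2786 0.2452] yaw 1.926 q1 q6 [0.38 0.02] F [1.5 1.4 2.8] open 0.0426 grip 0.0
slide [-0.5656 -0.0715  0.0441] rows 13.7 spin(deg),q6: [(np.float64(68.3), np.float64(0.43)), (np.float64(-111.7), np.float64(-2.72))]
lobe 2.801
t 19.48 pos [0.5026 0.2786 0.2452] yaw 1.926 q1 q6 [0.38 0.02] F [1.5 1.4 2.8] open 0.0426 grip 0.0
slide [-0.56   -0.1072  0.0437] rows 13.7 spin(deg),q6: [(np.float64(-50.2), np.float64(-1.67)), (np.float64(129.8), np.float64(1.47))]
lobe -1.415
t 19.48 pos [0.5026 0.2786 0.2452] yaw 1.926 q1 q6 [0.38 0.02] F [1.5 1.4 2.8] open 0.0426 grip 0.0
slide [-0.594  -0.0952  0.0438] rows 14.5 spin(deg),q6: [(np.float64(11.4), np.float64(-0.62)), (np.float64(-168.6), np.float64(-3.76)), (np.float64(191.4), np.float64(2.52))]
```

Request:
arm_command(
  increments=[
    {"slide": [-0.594, -0.095, 0.02], "spin": 11.4, "gripper": 0},
    {"slide": [-0.594, -0.095, 0.02], "spin": 11.4, "gripper": 0},
    {"slide": [-0.594, -0.095, 0.02], "spin": 11.4, "gripper": 0},
    {"slide": [-0.594, -0.095, 0.02], "spin": 11.4, "gripper": 0},
    {"slide": [-0.594, -0.095, 0.02], "spin": 11.4, "gripper": 0},
    {"slide": [-0.594, -0.095, 0.02], "spin": 11.4, "gripper": 0},
    {"slide": [-0.594, -0.095, 0.02], "spin": 11.4, "gripper": 0},
    {"slide": [-0.594, -0.095, 0.02], "spin": 11.4, "gripper": 0},
  ],
)

```text
t: 20.15
tool_pos: [0.5643, -0.0515, 0.2246]
tool_rot: [-2.042, -2.387, -0.0]
contact_force: [0.7, 1.0, 0.1]
opening: 0.0425
grip_force: 0.0
```

```bash
python3 - <<'E'
from h import *
plan(.6202,-.3116,.2,-1.415)
E
```

```text
t 20.15 pos [ 0.5643 -0.0515  0.2246] yaw 1.726 q1 q6 [-0.22 -0.38] F [0.7 1.  0.1] open 0.0425 grip 0.0
slide [-0.2657  0.0149  0.0245] rows 6.4 spin(deg),q6: [(np.float64(-0.0), np.float64(-0.62)), (np.float64(180.0), np.float64(2.52)), (np.float64(-180.0), np.float64(-3.76))]
```

Request:
arm_command(
  increments=[
    {"slide": [-0.257, 0.015, 0.024], "spin": 0, "gripper": 0},
    {"slide": [-0.257, 0.015, 0.024], "spin": 0, "gripper": 0},
    {"slide": [-0.257, 0.015, 0.024], "spin": 0, "gripper": 0},
    {"slide": [-0.257, 0.015, 0.024], "spin": 0, "gripper": 0},
    {"slide": [-0.257, 0.015, 0.024], "spin": 0, "gripper": 0},
    {"slide": [-0.257, 0.015, 0.024], "spin": 0, "gripper": 0},
    {"slide": [-0.257, 0.015, 0.024], "spin": 0, "gripper": 0},
    {"slide": [-0.257, 0.015, 0.024], "spin": 0, "gripper": 0},
  ],
)

```text
t: 20.82
tool_pos: [0.6187, -0.3037, 0.1996]
tool_rot: [-2.045, -2.383, 0.001]
contact_force: [-0.3, 0.7, -0.8]
opening: 0.0424
grip_force: 0.0
```

Request:
arm_command(
  increments=[
    {"slide": [0, 0, 0], "spin": 0, "gripper": 0},
    {"slide": [0, 0, 0], "spin": 0, "gripper": 0},
  ],
)

```text
t: 20.98
tool_pos: [0.619, -0.2995, 0.2008]
tool_rot: [-2.04, -2.388, -0.001]
contact_force: [-0.8, 0.2, 0.0]
opening: 0.0428
grip_force: 0.0
```

```bash
cat > spin.py <<'E'
from h import *
f,C=snap('w14');g=cv2.cvtColor(f,cv2.COLOR_RGB2GRAY).astype(float)
th=np.linspace(0,2*np.pi,24,endpoint=False);cs=np.c_[np.cos(th),np.sin(th)]
def cyl(cx,cy,h): q=cs*.011+[cx,cy];return np.r_[np.c_[q,0*th],np.c_[q,0*th+h]]
parts=[cyl(0,0,.012)]+[cyl(.021*np.cos(a),.021*np.sin(a),.010) for a in np.radians([0,120,240])]
p0=np.array([.617,-.2905,-1.415]);near=proj(C,[*p0[:2],.006])[0]
a,b=int(near[1]),int(near[0]);sl=np.s_[a-50:a+50,b-50:b+50]
bg=np.median(g[sl]);print('bg',bg,near)
hsv=cv2.cvtColor(f,cv2.COLOR_RGB2HSV)
m=np.zeros(g.shape,np.uint8);m[sl]=(g[sl]>bg+18)|(g[sl]<bg-30)
m=cv2.morphologyEx(m,cv2.MORPH_CLOSE,np.ones((3,3)));m=blob(m,near)
p,e=fit(C,m,None,p0,parts);print(p.round(4),e,m.sum())
G=p[:2]+.021*np.array([np.cos(p[2]),np.sin(p[2])]);print('lobe',G.round(4))
plan(*G,.0755,p[2])
im=f.copy()
for P in parts: cv2.polylines(im,[cv2.convexHull(np.round(proj(C,place(P,p))).astype(np.int32))],True,(255,0,0),1)
cv2.imwrite('pics/w14c.png',cv2.resize(im[a-80:a+120,b-100:b+100,::-1],None,fx=3,fy=3,interpolation=cv2.INTER_NEAREST))
E
python3 spin.py
```

```text
bg 142.0 [319.5068065  192.21049138]
[ 0.6174 -0.2907 -1.4072] 0.05356654111329784 2048
lobe [ 0.6208 -0.3114]
t 21.03 pos [ 0.6192 -0.2992  0.2011] yaw 1.728 q1 q6 [-0.56 -0.72] F [-0.   0.3  0.8] open 0.0429 grip 0.0
slide [-0.0124 -0.0003  0.1256] rows 3.0 spin(deg),q6: [(np.float64(-0.4), np.float64(-0.63)), (np.float64(179.6), np.float64(2.51)), (np.float64(-180.4), np.float64(-3.77))]
```

Request:
arm_command(
  increments=[
    {"slide": [-0.0125, 0, 0.03], "spin": -0.4, "gripper": 0},
    {"slide": [-0.0125, 0, 0.07], "spin": -0.4, "gripper": -0.1},
    {"slide": [-0.0125, 0, 0.1], "spin": -0.4, "gripper": -0.1},
    {"slide": [-0.0125, 0, 0.115], "spin": -0.4, "gripper": -0.1},
    {"slide": [-0.0125, 0, 0.122], "spin": -0.4, "gripper": -0.15},
    {"slide": [-0.0125, 0, 0.1245], "spin": -0.4, "gripper": -0.15},
    {"slide": [-0.0125, 0, 0.1245], "spin": -0.4, "gripper": -0.15},
    {"slide": [-0.0125, 0, 0.1245], "spin": -0.4, "gripper": -0.15},
  ],
)

```text
t: 21.7
tool_pos: [0.6225, -0.3138, 0.0794]
tool_rot: [2.03, 2.392, 0.001]
contact_force: [0.4, -0.1, 0.5]
opening: 0.0364
grip_force: 0.0
```

```bash
python3 - <<'E'
from h import *
plan(.6208,-.3114,.0755,-1.407)
E
```

```text
t 21.7 pos [ 0.6225 -0.3138  0.0794] yaw 1.734 q1 q6 [-0.57 -0.74] F [ 0.4 -0.1  0.5] open 0.0364 grip 0.0
slide [ 0.0027 -0.0013  0.0039] rows 0.1 spin(deg),q6: [(np.float64(-0.0), np.float64(-0.63)), (np.float64(180.0), np.float64(2.51)), (np.float64(-180.0), np.float64(-3.77))]
```

Request:
arm_command(
  increments=[
    {"slide": [0.0015, -0.0005, 0.002], "spin": 0, "gripper": -0.15},
    {"slide": [0.0015, -0.0005, 0.002], "spin": 0, "gripper": -0.15},
    {"slide": [0.0015, -0.0005, 0.002], "spin": 0, "gripper": -0.15},
    {"slide": [0.0015, -0.0005, 0.002], "spin": 0, "gripper": -0.15},
  ],
)

```text
t: 22.03
tool_pos: [0.6206, -0.3121, 0.0753]
tool_rot: [2.033, 2.394, 0.0]
contact_force: [-0.2, -0.1, 0.0]
opening: 0.0361
grip_force: 0.0
```

```bash
python3 - <<'E'
from h import *
plan(.6208,-.3114,.0755,-1.407)
E
```

```text
t 22.03 pos [ 0.6206 -0.3121  0.0753] yaw 1.734 q1 q6 [-0.57 -0.74] F [-0.2 -0.1  0. ] open 0.0361 grip 0.0
slide [ 0.0007  0.0003 -0.0002] rows 0.0 spin(deg),q6: [(np.float64(-0.1), np.float64(-0.63)), (np.float64(179.9), np.float64(2.51)), (np.float64(-180.1), np.float64(-3.77))]
```

Settled right at the target. Closing on the lobe and lifting.

Request:
arm_command(
  increments=[
    {"slide": [0, 0, 0], "spin": 0, "gripper": -0.7},
    {"slide": [0, 0, 0], "spin": 0, "gripper": -0.7},
    {"slide": [0, 0, 0], "spin": 0, "gripper": -0.7},
    {"slide": [0, 0, 0], "spin": 0, "gripper": -0.7},
    {"slide": [0, 0, 0], "spin": 0, "gripper": -0.7},
  ],
  newtons=40,
)

```text
t: 22.45
tool_pos: [0.6206, -0.3122, 0.0751]
tool_rot: [2.033, 2.394, -0.0]
contact_force: [-0.2, 0.2, 2.7]
opening: 0.0199
grip_force: 39.1
```

Request:
arm_command(
  increments=[
    {"slide": [0, 0, -0.005], "spin": 0, "gripper": -0.7},
    {"slide": [0, 0, -0.02], "spin": 0, "gripper": -0.7},
    {"slide": [0, 0, -0.05], "spin": 0, "gripper": -0.7},
    {"slide": [0, 0, -0.08], "spin": 0, "gripper": -0.7},
    {"slide": [0, 0, -0.11], "spin": 0, "gripper": -0.7},
    {"slide": [0, 0, -0.12], "spin": 0, "gripper": -0.7},
  ],
)

```text
t: 22.95
tool_pos: [0.6224, -0.3132, 0.2019]
tool_rot: [2.027, 2.388, 0.002]
contact_force: [0.3, -0.7, 1.0]
opening: 0.0192
grip_force: 39.1
```

```bash
python3 - <<'E'
from h import *
u=np.array([np.cos(1.925),np.sin(1.925)]);v=np.array([-u[1],u[0]])
p=u*-.025+v*-.566;print(p);plan(*p,.19,1.925)
f,C=snap('w15')
cv2.imwrite('pics/w15c.png',cv2.resize(f[120:320,220:420,::-1],None,fx=3,fy=3))
E
```

```text
[0.5395355  0.17286539]
t 22.95 pos [ 0.6224 -0.3132  0.2019] yaw 1.734 q1 q6 [-0.57 -0.74] F [ 0.3 -0.7  1. ] open 0.0192 grip 39.1
slide [ 0.4931 -0.003   0.0088] rows 11.8 spin(deg),q6: [(np.float64(-11.0), np.float64(-0.04)), (np.float64(169.0), np.float64(3.1)), (np.float64(-191.0), np.float64(-3.19))]
```

View pics/w15c.png

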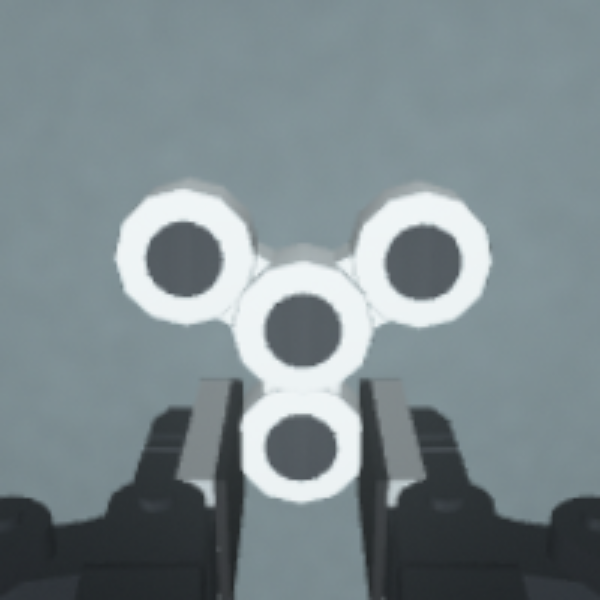

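The spinner is held by its near lobe at (302,447) with the other lobes pointing away. Carrying it to the cork bay.

Request:
arm_command(
  increments=[
    {"slide": [0.47, -0.003, 0], "spin": -11, "gripper": -0.7},
    {"slide": [0.47, -0.003, 0], "spin": -11, "gripper": -0.7},
    {"slide": [0.47, -0.003, 0], "spin": -11, "gripper": -0.7},
    {"slide": [0.47, -0.003, 0], "spin": -11, "gripper": -0.7},
    {"slide": [0.47, -0.003, 0], "spin": -11, "gripper": -0.7},
    {"slide": [0.47, -0.003, 0], "spin": -11, "gripper": -0.7},
    {"slide": [0.47, -0.003, 0], "spin": -11, "gripper": -0.7},
    {"slide": [0.47, -0.003, 0], "spin": -11, "gripper": -0.7},
  ],
)

```text
t: 23.67
tool_pos: [0.5627, 0.0185, 0.193]
tool_rot: [-1.794, -2.576, 0.002]
contact_force: [-0.0, 0.2, 0.0]
opening: 0.0195
grip_force: 39.2
```

```bash
python3 - <<'E'
from h import *
plan(.5395,.1729,.17,1.925)
E
```

```text
t 23.67 pos [0.5627 0.0185 0.193 ] yaw 1.925 q1 q6 [-0.1  -0.45] F [-0.   0.2  0. ] open 0.0195 grip 39.2
slide [0.1528 0.0319 0.0231] rows 3.8 spin(deg),q6: [(np.float64(0.0), np.float64(-0.04)), (np.float64(-180.0), np.float64(-3.19)), (np.float64(180.0), np.float64(3.1))]
```

Request:
arm_command(
  increments=[
    {"slide": [0.04, 0.008, 0], "spin": 0, "gripper": -0.7},
    {"slide": [0.08, 0.016, 0], "spin": 0, "gripper": -0.7},
    {"slide": [0.115, 0.024, 0], "spin": 0, "gripper": -0.7},
    {"slide": [0.135, 0.03, 0.02], "spin": 0, "gripper": -0.7},
    {"slide": [0.145, 0.031, 0.045], "spin": 0, "gripper": -0.7},
    {"slide": [0.145, 0.031, 0.06], "spin": 0, "gripper": -0.7},
    {"slide": [0.145, 0.031, 0.06], "spin": 0, "gripper": -0.7},
    {"slide": [0.145, 0.031, 0.06], "spin": 0, "gripper": -0.7},
  ],
)

```text
t: 24.33
tool_pos: [0.5415, 0.1632, 0.1326]
tool_rot: [-1.792, -2.576, 0.005]
contact_force: [0.7, 0.1, -0.4]
opening: 0.0195
grip_force: 39.2
```

Request:
arm_command(
  increments=[
    {"slide": [0, 0, 0], "spin": 0, "gripper": -0.7},
    {"slide": [0, 0, 0], "spin": 0, "gripper": -0.7},
    {"slide": [0, 0, 0], "spin": 0, "gripper": -0.7},
  ],
)

```text
t: 24.58
tool_pos: [0.544, 0.163, 0.1362]
tool_rot: [1.795, 2.576, 0.003]
contact_force: [-0.1, -0.2, -0.2]
opening: 0.0192
grip_force: 39.2
```

```bash
python3 - <<'E'
from h import *
u=np.array([np.cos(1.925),np.sin(1.925)]);v=np.array([-u[1],u[0]])
plan(.5395,.1729,.101,1.925)
f,C=snap('w16');hsv=cv2.cvtColor(f,cv2.COLOR_RGB2HSV)
m=(hsv[...,0]>5)&(hsv[...,0]<22)&(hsv[...,1]>60)
ys,xs=np.nonzero(m[80:330,200:460]);
for r in (190,200,210,220,230,250,270):
    x=np.nonzero(m[r,200:460])[0]+200
    if len(x): q=unproj(C,[(x.min(),r),(x.max(),r)],.027)[:,:2];print(r,x.min(),x.max(),(q@u).round(4),(q@v).round(4))
for c in (280,350): 
    y=np.nonzero(m[80:330,c])[0]+80
    if len(y): q=unproj(C,[(c,y.min())],.027)[0,:2];print('far',c,y.min(),(q@u).round(4))
# spinner: bright ring pixels at z~? estimate lobe positions
w=(hsv[...,2]>228)&(hsv[...,1]<25);print(w[150:330,250:400].sum())
E
```

```text
t 24.58 pos [0.544  0.163  0.1362] yaw 1.925 q1 q6 [ 0.16 -0.19] F [-0.1 -0.2 -0.2] open 0.0192 grip 39.2
slide [ 0.0108 -0.0009  0.0352] rows 0.9 spin(deg),q6: [(np.float64(-0.0), np.float64(-0.04)), (np.float64(180.0), np.float64(3.1)), (np.float64(-180.0), np.float64(-3.19))]
190 246 384 [-0.0053 -0.0053] [-0.5223 -0.6057]
200 247 383 [-0.0115 -0.0116] [-0.5226 -0.6054]
210 248 383 [-0.0179 -0.0179] [-0.5228 -0.6058]
220 248 382 [-0.0244 -0.0244] [-0.5223 -0.6056]
230 250 382 [-0.031 -0.031] [-0.5231 -0.606 ]
250 251 380 [-0.0447 -0.0447] [-0.5227 -0.6056]
far 280 123 0.0343
far 350 123 0.0342
5777
```

Request:
arm_command(
  increments=[
    {"slide": [0.011, -0.0025, 0.005], "spin": 0, "gripper": -0.7},
    {"slide": [0.011, -0.0025, 0.012], "spin": 0, "gripper": -0.7},
    {"slide": [0.011, -0.0025, 0.019], "spin": 0, "gripper": -0.7},
    {"slide": [0.011, -0.0025, 0.025], "spin": 0, "gripper": -0.7},
    {"slide": [0.011, -0.0025, 0.029], "spin": 0, "gripper": -0.7},
    {"slide": [0.011, -0.0025, 0.032], "spin": 0, "gripper": -0.7},
    {"slide": [0.011, -0.0025, 0.032], "spin": 0, "gripper": -0.7},
    {"slide": [0.011, -0.0025, 0.032], "spin": 0, "gripper": -0.7},
  ],
)

```text
t: 25.3
tool_pos: [0.5368, 0.1727, 0.1024]
tool_rot: [-1.795, -2.578, 0.001]
contact_force: [-0.8, -0.6, -0.5]
opening: 0.0195
grip_force: 39.2
```

Request:
arm_command(
  increments=[
    {"slide": [0, 0, 0], "spin": 0, "gripper": -0.7},
    {"slide": [0, 0, 0], "spin": 0, "gripper": -0.7},
    {"slide": [0, 0, 0], "spin": 0, "gripper": -0.7},
  ],
)

```text
t: 25.55
tool_pos: [0.5371, 0.1728, 0.1031]
tool_rot: [1.794, 2.578, 0.001]
contact_force: [0.2, 0.1, -0.4]
opening: 0.0197
grip_force: 39.2
```

Request:
arm_command(
  increments=[
    {"slide": [0, 0, 0.001], "spin": 0, "gripper": -0.7},
    {"slide": [0, 0, 0.002], "spin": 0, "gripper": -0.7},
    {"slide": [0, 0, 0.0025], "spin": 0, "gripper": -0.7},
    {"slide": [0, 0, 0.0025], "spin": 0, "gripper": -0.7},
    {"slide": [0, 0, 0.0025], "spin": 0, "gripper": -0.7},
  ],
)

```text
t: 25.97
tool_pos: [0.5368, 0.1728, 0.1002]
tool_rot: [1.795, 2.579, -0.0]
contact_force: [0.2, -0.1, 0.0]
opening: 0.0196
grip_force: 39.3
```

Request:
arm_command(
  increments=[
    {"slide": [0, 0, 0.001], "spin": 0, "gripper": -0.7},
    {"slide": [0, 0, 0.001], "spin": 0, "gripper": -0.7},
    {"slide": [0, 0, 0.001], "spin": 0, "gripper": -0.7},
  ],
)

```text
t: 26.22
tool_pos: [0.5369, 0.1728, 0.1001]
tool_rot: [-1.794, -2.578, 0.001]
contact_force: [-3.8, -1.5, 5.8]
opening: 0.0194
grip_force: 39.8
```

Now in contact with the liner at 5.8 N. Releasing just enough to clear the lobe, then lifting.

Request:
arm_command(
  increments=[
    {"slide": [0, 0, -0.0007], "spin": 0, "gripper": -0.5},
    {"slide": [0, 0, -0.0007], "spin": 0, "gripper": -0.25},
    {"slide": [0, 0, -0.0007], "spin": 0, "gripper": -0.2},
    {"slide": [0, 0, -0.0007], "spin": 0, "gripper": -0.2},
    {"slide": [0, 0, -0.02], "spin": 0, "gripper": -0.2},
    {"slide": [0, 0, -0.06], "spin": 0, "gripper": -0.2},
    {"slide": [0, 0, -0.1], "spin": 0, "gripper": -0.2},
    {"slide": [0, 0, -0.14], "spin": 0, "gripper": -0.2},
  ],
)

```text
t: 26.88
tool_pos: [0.5362, 0.1727, 0.2399]
tool_rot: [-1.794, -2.577, 0.002]
contact_force: [1.6, -0.0, -0.2]
opening: 0.0341
grip_force: 0.0
```

Request:
arm_command(
  increments=[
    {"slide": [-0.12, 0, -0.03], "spin": 0, "gripper": 0},
    {"slide": [-0.12, 0, -0.03], "spin": 0, "gripper": 0},
    {"slide": [-0.12, 0, -0.03], "spin": 0, "gripper": 0},
    {"slide": [-0.12, 0, -0.03], "spin": 0, "gripper": 0},
    {"slide": [-0.12, 0, -0.03], "spin": 0, "gripper": 0},
    {"slide": [-0.12, 0, -0.03], "spin": 0, "gripper": 0},
    {"slide": [-0.12, 0, -0.03], "spin": 0, "gripper": 0},
  ],
)

```text
t: 27.47
tool_pos: [0.5778, 0.0612, 0.2681]
tool_rot: [-1.792, -2.578, 0.001]
contact_force: [0.3, 0.5, -1.4]
opening: 0.0426
grip_force: 0.0
```

```bash
python3 - <<'E'
from h import *
u=np.array([np.cos(1.925),np.sin(1.925)]);v=np.array([-u[1],u[0]])
plan(.5,.1,.25,1.925)
f,C=snap('w17');hsv=cv2.cvtColor(f,cv2.COLOR_RGB2HSV)
th=np.linspace(0,2*np.pi,24,endpoint=False);cs=np.c_[np.cos(th),np.sin(th)]
def cyl(cx,cy,h): q=cs*.011+[cx,cy];return np.r_[np.c_[q,0*th+.025],np.c_[q,0*th+.025+h]]
parts=[cyl(0,0,.012)]+[cyl(.021*np.cos(a),.021*np.sin(a),.010) for a in np.radians([0,120,240])]
pc=np.r_[u*-.008+v*-.564,1.925]
hull=np.zeros(f.shape[:2],np.uint8);cv2.fillConvexPoly(hull,cv2.convexHull(proj(C,place(box(.082,.082,.028,.028),pc)).astype(np.int32)),1)
m=(hull>0)&~((hsv[...,0]>5)&(hsv[...,0]<24)&(hsv[...,1]>50))
c=u*-.004+v*-.564;m=blob(cv2.morphologyEx(m.astype(np.uint8),cv2.MORPH_OPEN,np.ones((3,3))),proj(C,[*c,.03])[0])
p,e=fit(C,m,None,[*c,1.925+np.pi],parts);print(p.round(4),e,m.sum(),(p[:2]@u).round(4),(p[:2]@v).round(4))
from station import imaging
cams=[]
for n in('scene','side'):
    d=imaging.get_image(n);np.savez(n+'9.npz',**d);cams.append(d['frame'])
cv2.imwrite('pics/end.png',np.vstack([cv2.resize(cams[0][190:340,370:570,::-1],(400,300),interpolation=cv2.INTER_CUBIC),cv2.resize(cams[1][250:400,220:420,::-1],(400,300),interpolation=cv2.INTER_CUBIC)]))
a=np.load('scene0.npz')['frame']
for nm,x,y in(('tester',239,104),('trinket',311,277)): print(nm,np.abs(a[y-25:y+25,x-25:x+25].astype(int)-cams[0][y-25:y+25,x-25:x+25]).mean())
C2=cam(np.load('scene0.npz'));
E
```

```text
t 27.47 pos [0.5778 0.0612 0.2681] yaw 1.927 q1 q6 [-0.02 -0.38] F [ 0.3  0.5 -1.4] open 0.0426 grip 0.0
slide [ 0.0634 -0.0594  0.0183] rows 2.1 spin(deg),q6: [(np.float64(0.1), np.float64(-0.16)), (np.float64(-179.9), np.float64(-3.3)), (np.float64(180.1), np.float64(2.98))]
[0.5293 0.194  5.0564] 0.0543200257456935 1561 -0.0016 -0.5637
tester 3.8292
trinket 4.1710666666666665
```

All picture views are used, so I'll do the last check numerically: noise level against the bystander differences, and whether everything is at rest in its bay.

```bash
python3 - <<'E'
from h import *
a=cv2.cvtColor(np.load('scene0.npz')['frame'],6).astype(np.float32);b=cv2.cvtColor(np.load('scene9.npz')['frame'],6).astype(np.float32)
print('noise',abs(a-b)[230:280,220:270].mean())
for nm,x,y in(('tester',239,104),('trinket',311,277)): print(nm,cv2.phaseCorrelate(a[y-28:y+28,x-28:x+28].copy(),b[y-28:y+28,x-28:x+28].copy(),cv2.createHanningWindow((56,56),5)))
u=np.array([np.cos(1.925),np.sin(1.925)]);v=np.array([-u[1],u[0]])
d=np.load('w17.npz');C={k:d[k] for k in('V','f','c','fish')};hsv=cv2.cvtColor(d['frame'],cv2.COLOR_RGB2HSV)
for nm,al,ac in(('black',.038,-.48),('blue',.038,-.6493)):
    pb=np.r_[u*al+v*ac,1.925];hull=np.zeros(hsv.shape[:2],np.uint8)
    cv2.fillConvexPoly(hull,cv2.convexHull(proj(C,place(box(.15,.04,.045,.045),pb)).astype(np.int32)),1)
    w=(hsv[...,2]>110)&(hsv[...,1]<70)&(hull>0);n,l,s,c=cv2.connectedComponentsWithStats(w.astype(np.uint8))
    q=[unproj(C,c[i],.045)[0,:2] for i in range(1,n) if s[i,4]>12];print(nm,[((x@u).round(4).item(),(x@v).round(4).item()) for x in q])
q=proj(C,[*(u*.0866+v*-.565),.042])[0];print('batt px',q,hsv[int(q[1]),int(q[0])])
E
```

```text
noise 4.07
tester ((0.024443164951883034, -0.023869740691349506), 0.9869532250033485)
trinket ((-0.0259314563076245, -0.04626759114794865), 1.0077854171064164)
black [(0.0319, -0.4805), (0.032, -0.492), (0.0321, -0.4687), (0.015, -0.4805), (0.0149, -0.4923), (0.0148, -0.4688), (-0.0022, -0.4917), (-0.0023, -0.4689), (-0.0022, -0.4804)]
blue [(0.0325, -0.6369), (0.0323, -0.6483), (0.0324, -0.6601), (0.0151, -0.6368), (0.015, -0.6486), (0.0151, -0.6599), (-0.0017, -0.6368), (-0.0018, -0.6482), (-0.0019, -0.6596)]
batt px [322.62742698 -30.62841803] [101  52  39]
```

Both bystanders are unmoved (shifts under 0.05 px), both remotes are centred in their bays, and the battery and spinner were already confirmed. Handing in.

```bash
python3 -c "
from station import order
print(order.finish_job())"
```

```text
the job is handed in; nothing more can be done
None
```

Job handed in at about 27 s: the black remote, blue remote, battery and spinner were each set down flat in their own bays, in the order asked, and the tester and trinket box did not move.

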